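# Close up and lock the sander's work table

### The job

Lay the loose leaf on the sander's tilted deck, down against the red toe rail, and slide it flush against the fixed half of the table, bedding the joint with a firm push of about 15 N (never jam it with over 40 N), so that no gap is left and the half-studs make one round stud. Then slip the brass collar over the stud, fully down on the table, to lock the halves together. Leave the other things on the bench alone.

Things in the scene. Friction and masses are not known exactly. Their poses are not given: they have to be found in the camera images.
- fixed_half: Fixed half of the disc sander's work table: aluminium, dark grooves, on a deck sloping 30 degrees down towards the robot. Frame tilted with it: z the deck's normal, x up the slope, y from the free deck to the fixed half. Origin on the deck surface in the joint plane, 58 mm over the bench, mid-way up the slope. The half fills x -50..50, y 0..100, z 0..26 mm of this frame.
- deck_free (a point): Middle of the free dark steel deck where the leaf is laid; axes as fixed_half, lying at y = -70 mm there. The free deck spans y 0..-140, x -61..55, z = 0 mm of that frame. The sander's disc (70 mm radius) and green motor stand behind the fixed half, beyond x = 60 mm, y 30..170 mm.
- toe_rail (a point): Point at the foot of the inner face of the red toe rail (14 mm high, 10 mm thick) along the deck's low edge, at x = -50.5, y = -70, z = 0 mm of fixed_half. Axes as fixed_half.
- stud_foot (a point): Foot of the fixed half-stud: axis point at the joint face, on the table top (x = 32, y = 0, z = 26 mm of fixed_half). The stud, square to the table, has radius 9.5 mm, 20 mm high plus a 4 mm nose of radius 6.5 mm; half of it is on the fixed half, half on the leaf.
- leaf: Loose extension leaf, aluminium with blue band and grooves, 100 (x) x 60 (y) x 26 (z) mm, 0.25 to 0.5 kg, lying flat. Origin: centre of its underside. Joint face: +y. Its half-stud stands on top at that face, axis at x = 32, y = 30, z 26..50 mm. Grasp it across y. Home: axes parallel to fixed_half, origin at x = 0, y = -30, z = 0 mm of that frame.
- leaf_joint (a point): Point on the leaf: middle of the lower edge of its joint (+y) face; it meets the origin of fixed_half when home. Axes as the leaf's.
- collar: Brass locking collar: ring 40 mm outside, 24 mm bore, 22 mm tall, 70 to 140 g, standing on the bench. Origin: centre of its underside, z along the bore. Locked, it surrounds both stud halves (19 mm across together) and rests on both halves of the table, its origin at stud_foot, bore square to the table.
- glue: Bystander: white glue bottle, 52 mm across, 130 mm tall. Leave it alone.
- driver: Bystander: screwdriver with yellow handle, lying. Leave it alone.
- spanner: Bystander: steel spanner, lying. Leave it alone.
- sand_block: Bystander: cork sanding block, 100 x 60 x 30 mm. Leave it alone.
- screw_cup: Bystander: red plastic cup, 70 mm across, 60 mm tall. Leave it alone.
- brush: Bystander: bench brush, lying. Leave it alone.
- oil_can: Bystander: blue can, 60 mm across, 110 mm tall. Leave it alone.
There are look-alikes about, which are no part of the job. Several things look just like the collar: the one meant starts farthest to the robot's right. What is shaped like the leaf but black is not meant.

How it is judged:
By the outcome, as a careful person would: the job done as asked, in the order asked, and still so for the second after the job is handed in, with the robot touching nothing.
It also fails if it takes over 64 s, if anything falls off the work surface, if the arm or the gripper's body presses on something with over 40 N, if the wrist force passes 120 N, or if a joint passes its speed limit or range.

### The arm

A 6-joint arm with a two-finger parallel gripper is mounted at the origin on the work surface. World frame = base frame: x ahead of the robot, y to its left, z up, the work surface at z = 0. Lengths are in m, angles in rad, forces in N, time in s.
With the tool pointing down it reaches from about 0.375 to 0.9 m from the base axis. Payload 3.1 kg.
Tool frame: the origin (TCP) lies on the centre line of the jaws, within the pads' length; the fingertips stand 22 mm ahead of it and the grasp point (between the pads) lies 3 mm ahead of it; z points along the fingers, y is the line along which they close (so a half turn about z gives the same grasp; the last joint's range is limited). The gripper opens to 87 mm and grips with 3 to 60 N. Pads are 19 mm wide; open, the fingers measure 117 mm over their backs; the gripper's body (75 mm by 190 mm) begins 51 mm behind the grasp point.
Start: joints at [0.976, 0.527, 1.433, -0, 1.181, -0.178], TCP at [0.253, 0.571, 0.214] pointing down, gripper open.
Joint ranges: [-3.08, 3.08], [-0.75, 2.2], [0.22, 2.44], [-1.43, 4.57], [0, 2.65], [-2.85, 2.85]. Speed limits (rad/s): [2.79, 2.79, 3.14, 3.14, 3.14, 3.14].

### API

Orientations are given as a unit quaternion [x, y, z, w].
In Python, from plant import get_obs, optics, env gives the robot as it stands.
- The arm moves only by the tool play_rows, never from a script. Its argument "increments" is a list of rows, each an object with "delta_pos": the shift along the world's x, y, z in m, a list of three; "spin": the turn about the world's z in degrees; "grip": the finger opening in m, from 0 to 0.087. A call has 1 to 20 rows; each row shifts and turns the commanded pose from where the row before left it; what a row does not reach is not made up. A row lasts 1/8 s, in which the tool goes at most 62.5 mm and 10.7 degrees, less where a joint would pass 70% of its speed; a pose out of reach is approached as far as the arm can. A call with a gripper value outside its range is refused whole. The fingers move at their own pace and stop on an object; the grip force is fixed at half the most. Time passes only in rows, so rows that do not move let the fingers close. It gives the time, the measured TCP pose, the force, the opening and the grip force at its end, in the units of the state.
- get_obs(): the state, without advancing time (a new reading comes with each control period).
- optics.capture(name): name is "side" or "top"; returns a dict with "color" (420x560x3 uint8, red, green, blue), "vfov" (degrees; the focal length in pixels is half the picture's height over the tangent of half this angle, whatever the lens; pixels are square), "cx", "cy" (the principal point, pixels), "origin" and "rotation" of the camera in the world. Camera axes: x right, y down, z forward; pixel columns grow to the right and rows downward; lengths in m; the calibration is good to about 2 mm. A picture is of the moment at which its call begins. There is no depth.
- env.finish_job(): hands the job in; it is judged then, once.
The state is a dict: "t": time; "joint_positions": joint angles; "qd": joint speeds; "joint_efforts": joint torques, N m; "position": TCP position; "orientation": TCP orientation; "ft_force": force on the tool from outside, world axes, zero at the start; "ft_torque": the same for the moment, N m; "finger_gap": finger opening in m; "grasp_force": force on a finger pad.
Only numpy, scipy, OpenCV 4.12 (cv2) and the standard library are available. Lean on these libraries where they do the work, as an engineer would, in place of code of your own. Each camera call takes 0.05 s, during which the arm holds its last target. There are 200 camera calls.

## Working session

There is one attempt and no reset: what is moved stays moved. The work goes in short steps, Python scripts to look and compute and a tool call to move; the robot and the scene stay as the last step left them, time stands still between calls to the robot, and variables do not carry over. Pictures are saved under pics/ and viewed, at most 10 in all, crops included, and the job is handed in when it is done.

Besides the shell and the picture viewer there is one more tool, called after "Request:" as name([rows], argument=value, ...), one row to a line, values as JSON. play_rows: Moves the arm, as the interface text tells. Its arguments: {"type":"object","properties":{"increments":{"type":"array"}},"required":["increments"]}

```bash
mkdir -p pics && ls && python3 - <<'E'
from plant import get_obs, optics, env
import cv2,numpy as np
for n in ("top","side"):
    c=optics.capture(n)
    cv2.imwrite(f"pics/{n}0.png",c["color"][:,:,::-1])
    print(n,c["vfov"],c["cx"],c["cy"],c["origin"],np.round(c["rotation"],4).tolist(), [k for k in c])
o=get_obs();print(o)
E
```

```text
pics
top 43.227729985686565 285.8148248733634 202.1953385233614 [ 0.2554101  -0.01891919  1.62438166] [-0.6981, 0.709, -0.0699, 0.0715] ['color', 'vfov', 'cx', 'cy', 'origin', 'rotation']
side 53.46248170483611 272.60519770383996 215.8777349365994 [ 0.12674452 -0.92101935  0.67271413] [0.8464, -0.1765, 0.1138, -0.4894] ['color', 'vfov', 'cx', 'cy', 'origin', 'rotation']
{'t': 0.1, 'joint_positions': array([ 9.75505185e-01,  5.28365350e-01,  1.43374388e+00,  1.88827955e-05,
        1.18140399e+00, -1.78479514e-01]), 'qd': array([-0.00093348, -0.00394095, -0.001973  , -0.00072163,  0.0002785 ,
        0.00088146]), 'joint_efforts': array([ 3.77465749e-04, -4.40986240e+01, -1.77151698e+01,  6.35508145e-02,
        5.33925625e-02, -5.60200419e-05]), 'position': array([0.25261084, 0.57095609, 0.21358396]), 'orientation': array([ 2.06903892e-01,  9.78360801e-01, -8.86010142e-04, -3.70405027e-04]), 'ft_force': array([0.20849082, 0.03274911, 0.35026355]), 'ft_torque': array([ 0.02614079, -0.01664197, -0.01067044]), 'grasp_force': 0.0, 'finger_gap': 0.08735283442016681}
```

View pics/top0.png

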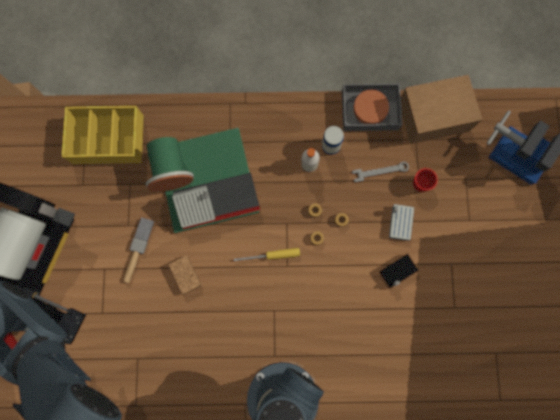

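View pics/side0.png

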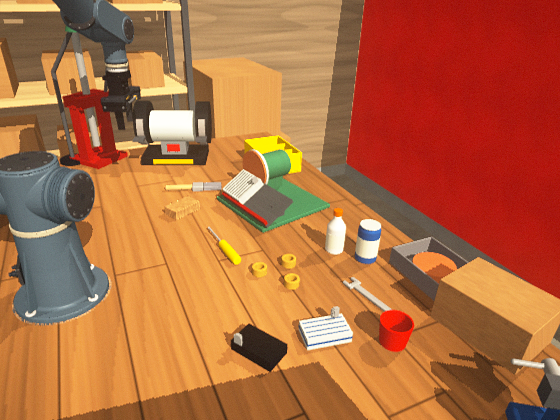

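```bash
cat > h.py <<'E'
import numpy as np, cv2
from scipy.spatial.transform import Rotation as R
from plant import get_obs, optics, env
def cam(n):
    c=optics.capture(n); c["f"]=c["color"].shape[0]/2/np.tan(np.radians(c["vfov"])/2)
    c["M"]=R.from_quat(c["rotation"]).as_matrix() if np.size(c["rotation"])==4 else np.array(c["rotation"]); return c
def ray(c,u,v):
    d=c["M"]@np.array([(u-c["cx"])/c["f"],(v-c["cy"])/c["f"],1]); return np.array(c["origin"]),d
def onz(c,u,v,z):
    o,d=ray(c,u,v); return o+d*(z-o[2])/d[2]
def proj(c,p):
    q=c["M"].T@(np.array(p)-c["origin"]); return np.array([c["cx"]+c["f"]*q[0]/q[2],c["cy"]+c["f"]*q[1]/q[2]])
def tri(c1,p1,c2,p2):
    o1,d1=ray(c1,*p1);o2,d2=ray(c2,*p2)
    s=np.linalg.lstsq(np.c_[d1,-d2],o2-o1,rcond=None)[0]
    a,b=o1+s[0]*d1,o2+s[1]*d2; return (a+b)/2,np.linalg.norm(a-b)
def crop(c,u0,v0,w,h,k):
    return cv2.resize(c["color"][v0:v0+h,u0:u0+w,::-1],None,fx=k,fy=k,interpolation=cv2.INTER_CUBIC)
E
python3 - <<'E'
from h import *
t,s=cam("top"),cam("side")
a=crop(t,155,125,110,110,3.6);b=crop(t,300,190,130,110,3); 
c=crop(s,215,160,120,75,3.3);d=crop(s,220,240,140,130,2.8)
H=np.zeros((600,800,3),np.uint8)
# a 396x396 ; b 390x330 ; c 396x248
H[:396,:396]=a[:396,:396]; H[:330,400:790]=b; 
H2=np.zeros((600,800,3),np.uint8); H2[:248,:396]=c[:248]; H2[:364,400:792]=d
cv2.imwrite("pics/m1.png",H[:400]);cv2.imwrite("pics/m2.png",H2[:370])
for p in [(315,210),(341,219),(317,238)]: print(onz(t,*p,.022))
E
```

```text
[ 0.55498963 -0.10720776  0.022     ]
[ 0.52567856 -0.18611308  0.022     ]
[ 0.46824705 -0.11102692  0.022     ]
```

View pics/m1.png

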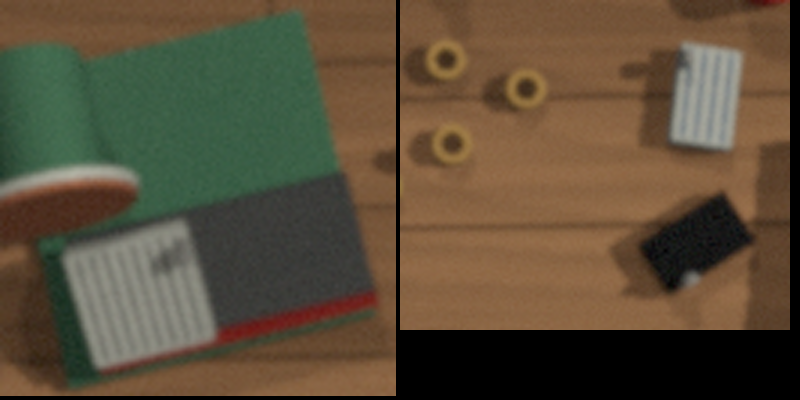

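View pics/m2.png

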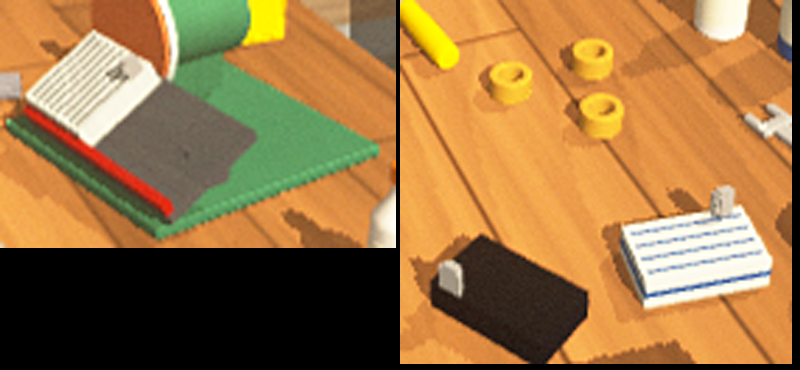

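```bash
cat >> h.py <<'E'
def quad(c,u0,v0,w,h,vmin,smax,n=4):
    k=4; im=cv2.resize(c["color"][v0:v0+h,u0:u0+w],None,fx=k,fy=k,interpolation=cv2.INTER_CUBIC)
    hsv=cv2.cvtColor(im,cv2.COLOR_RGB2HSV); m=((hsv[...,2]>vmin)&(hsv[...,1]<smax)).astype(np.uint8)
    m=cv2.morphologyEx(m,cv2.MORPH_CLOSE,np.ones((17,17))); m=cv2.morphologyEx(m,cv2.MORPH_OPEN,np.ones((9,9)))
    ct=max(cv2.findContours(m,0,1)[0],key=cv2.contourArea)
    q=cv2.approxPolyN(ct,n)[0].astype(float); return (q+.5)/k-.5+[u0,v0], im, ct
TF=np.array([[.05,0,.026],[-.05,0,.026],[-.05,.1,.026],[.05,.1,.026]])
E
python3 - <<'E'
from h import *
from scipy.optimize import least_squares
t,s=cam("top"),cam("side")
q,im,ct=quad(t,165,178,60,58,110,70); print("fixed quad",q.round(1).tolist())
ql,im2,ct2=quad(t,380,196,40,50,120,90); print("leaf quad",ql.round(1).tolist())
P=np.array([onz(t,*p,.026) for p in ql]); print("leaf",P.round(4).tolist(),P.mean(0))
for i in range(4):
    e=P[(i+1)%4]-P[i]; print(np.linalg.norm(e)*1e3,np.degrees(np.arctan2(e[1],e[0])))
obs=[(t,q[np.argmin(np.linalg.norm(q-g,axis=1))],f) for g,f in zip([(206.4,186.1),(215.3,219.4),(182.8,227.8),(173.1,196.7)],TF)]
obs+=[(t,(251.4,174.2),(.055,-.14,0))]
side=[(s,g,f) for g,f in zip([(263.5,184.8),(240.8,201.8),(223.2,190.3),(243.8,169.1)],TF)]
def fr(x): return R.from_euler("ZY",[x[2],-30],degrees=True).as_matrix(),np.array([x[0],x[1],.058])
def sol(O):
    f=lambda x:np.concatenate([proj(c,fr(x)[1]+fr(x)[0]@np.array(p))-g for c,g,p in O])
    r=least_squares(f,[.6,.25,14]); print(r.x.round(4),r.fun.reshape(-1,2).round(1).tolist()); return r.x
sol(obs);sol(side);x=sol(obs+side)
v=[];cv2.drawContours(im,[ct],-1,(255,0,0),1);cv2.drawContours(im2,[ct2],-1,(255,0,0),1)
H=np.zeros((240,420,3),np.uint8);H[:232,:240]=im;H[:200,250:410]=im2
cv2.imwrite("pics/q.png",H[...,::-1])
E
```

```text
fixed quad [[215.1, 218.9], [181.6, 227.4], [171.9, 195.4], [205.6, 185.4]]
leaf quad [[414.6, 205.6], [411.1, 239.6], [389.4, 236.1], [393.9, 203.1]]
leaf [[0.5631, -0.4131, 0.026], [0.4583, -0.3959, 0.026], [0.47, -0.3306, 0.026], [0.5719, -0.3499, 0.026]] [ 0.51580796 -0.37236997  0.026     ]
106.17334422518913 170.64159700428613
66.33375002743998 79.8308726889145
103.70535659941842 -10.747881847865182
63.831462617745885 -97.95807886220999
[ 0.5818  0.21   12.541 ] [[0.2, 2.3], [-0.9, -0.1], [-0.1, -1.0], [0.6, -0.0], [0.1, -1.1]]
[ 0.5778  0.1908 13.6198] [[-0.9, -3.4], [-0.4, 0.7], [0.3, 0.8], [1.1, 2.1]]
[ 0.5821  0.2077 12.9778] [[1.0, 2.2], [0.0, -0.3], [0.9, -0.9], [1.4, 0.2], [0.6, -1.5], [-1.7, -5.6], [-1.1, -1.9], [0.1, -1.6], [0.8, -0.0]]
```

View pics/q.png

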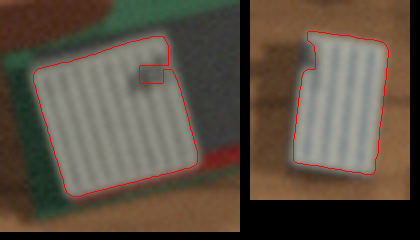

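```bash
cat >> h.py <<'E'
from scipy.ndimage import map_coordinates
def edge(c,p,q,half=3.5,lo=.15,hi=.85,ch=None,sg=0):
    g=c["color"].astype(float); g=g.mean(2) if ch is None else g@np.array(ch,float)
    p,q=np.array(p,float),np.array(q,float); d=(q-p)/np.linalg.norm(q-p); n=np.array([-d[1],d[0]])
    s=np.linspace(-half,half,int(half*20)+1); pts=[]
    for a in np.linspace(lo,hi,40):
        o=p+a*(q-p); X=o+s[:,None]*n
        I=map_coordinates(g,[X[:,1],X[:,0]],order=1); G=np.gradient(cv2.GaussianBlur(I[None],(21,1),0)[0]); 
        G=np.abs(G) if sg==0 else np.maximum(sg*G,0)
        w=G*(G>.6*G.max()); pts.append(o+n*(w@s)/w.sum())
    vx,vy,x0,y0=cv2.fitLine(np.array(pts,np.float32),cv2.DIST_HUBER,0,.01,.01).ravel(); return np.array([x0,y0]),np.array([vx,vy])
def cross(l1,l2):
    k=np.linalg.solve(np.c_[l1[1],-l2[1]],l2[0]-l1[0]); return l1[0]+k[0]*l1[1]
def corners(c,Q,**k):
    L=[edge(c,Q[i],Q[(i+1)%4],**k) for i in range(4)]; return np.array([cross(L[i-1],L[i]) for i in range(4)])
E
python3 - <<'E'
from h import *
t,s=cam("top"),cam("side")
def rep(nm,c,Q,z,**k):
    q=corners(c,Q,**k); P=np.array([onz(c,*p,h) for p,h in zip(q,z)])
    print(nm,q.round(1).tolist(),"\n",(P*1e3).round(1)[:,:2].tolist())
    for i in range(4):
        e=P[(i+1)%4]-P[i]; print("  len %.1f ang %.1f"%(np.linalg.norm(e)*1e3,np.degrees(np.arctan2(e[1],e[0]))))
    print("  mean",(P.mean(0)*1e3).round(1)); return P
zf=[.1055,.0555,.0555,.1055]
rep("fixT",t,[(206,187),(214.5,219),(182,227),(173,196)],zf)
rep("fixS",s,[(263.5,184.8),(240.8,201.8),(223.2,190.3),(243.8,169.1)],zf)
# leaf order: (+x,-y),( -x,-y),(-x,+y),(+x,+y)
rep("leafT",t,[(413.5,206),(410.5,239),(390.5,236),(394,203.5)],[.026]*4)
# side crop scale 2.8 origin 220,240, offset 400
sd=[((u-400)/2.8+220,v/2.8+240) for u,v in [(772,260),(642,295),(622,228),(742,205)]]
rep("leafS",s,[sd[3],sd[0],sd[1],sd[2]],[.026]*4)
# rail lines in top
for a,b in [((218,217),(256,206))]:
    l=edge(t,a,b,ch=(1,-.5,-.5),sg=0,half=3); 
    A,B=onz(t,*(l[0]-15*l[1]),.045),onz(t,*(l[0]+15*l[1]),.045);print("rail ang",np.degrees(np.arctan2(*(B-A)[1::-1])))
E
```

```text
fixT [[206.3000030517578, 185.10000610351562], [215.10000610351562, 219.10000610351562], [181.1999969482422, 227.5], [171.3000030517578, 195.0]] 
 [[619.2, 215.4], [525.6, 195.1], [501.7, 296.5], [591.0, 317.8]]
  len 108.0 ang -167.7
  len 104.2 ang 103.3
  len 104.5 ang 13.4
  len 106.2 ang -74.6
  mean [559.4 256.2  80.5]
fixS [[266.1000061035156, 182.1999969482422], [243.0, 203.6999969482422], [221.10000610351562, 188.39999389648438], [243.1999969482422, 168.5]] 
 [[615.4, 188.3], [528.1, 167.4], [498.4, 297.3], [586.6, 318.2]]
  len 102.8 ang -166.6
  len 133.2 ang 102.9
  len 103.6 ang 13.3
  len 133.0 ang -77.5
  mean [557.1 242.8  80.5]
leafT [[414.0, 206.5], [410.1000061035156, 239.39999389648438], [389.3999938964844, 236.60000610351562], [393.6000061035156, 203.5]] 
 [[560.3, -410.9], [459.0, -392.8], [468.5, -330.4], [570.8, -348.9]]
  len 102.9 ang 169.9
  len 63.1 ang 81.3
  len 104.0 ang -10.2
  len 62.9 ang -99.6
  mean [ 514.6 -370.7   26. ]
leafS [[342.70001220703125, 314.70001220703125], [354.1000061035156, 335.29998779296875], [309.0, 345.3999938964844], [297.8999938964844, 319.29998779296875]] 
 [[566.5, -355.0], [555.0, -417.1], [454.6, -404.2], [468.0, -328.8]]
  len 63.1 ang -100.5
  len 101.3 ang 172.7
  len 76.6 ang 79.9
  len 101.9 ang -14.9
  mean [ 511.  -376.3   26. ]
rail ang -74.43672112280262
```

```bash
python3 - <<'E'
from h import *
t,s=cam("top"),cam("side")
def red(c,u0,u1,v0,v1):
    f=c["color"].astype(float); w=np.clip(f[...,0]-1.6*f[...,1]-15,0,None)
    w=w*(f[...,0]>80) ; P=[]
    for u in range(u0,u1):
        W=w[v0:v1,u]; 
        if W.sum()>20: P.append((u,(W@np.arange(v0,v1))/W.sum(),W.sum()))
    return np.array(P)
for nm,c,b,z in [("T",t,(220,256,202,224),.0420),("S",s,(225,266,190,226),.0420)]:
    P=red(c,*b); l=cv2.fitLine(P[:,:2].astype(np.float32),cv2.DIST_HUBER,0,.01,.01).ravel()
    A=onz(c,P[0,0],l[3]+(P[0,0]-l[2])*l[1]/l[0],z);B=onz(c,P[-1,0],l[3]+(P[-1,0]-l[2])*l[1]/l[0],z)
    print(nm,P[0,:2],P[-1,:2],len(P),A*1e3,B*1e3,np.degrees(np.arctan2(*(A-B)[1::-1]))-90)
# collars
f=t["color"]; hsv=cv2.cvtColor(f,cv2.COLOR_RGB2HSV)
for u,v in [(315,210),(341,219),(317,238)]:
    q=hsv[v-9:v+10,u-9:u+10]; k=cv2.resize(f[v-10:v+11,u-10:u+11],None,fx=8,fy=8,interpolation=cv2.INTER_CUBIC)
    hh=cv2.cvtColor(k,cv2.COLOR_RGB2HSV); m=((hh[...,1]>130)&(hh[...,2]>105)&(hh[...,0]>17)).astype(np.uint8)
    m=cv2.morphologyEx(m,cv2.MORPH_OPEN,np.ones((5,5)));ct=max(cv2.findContours(m,0,1)[0],key=cv2.contourArea)
    (x,y),r=cv2.minEnclosingCircle(ct); e=cv2.fitEllipse(cv2.convexHull(ct)); x,y=e[0]; uu,vv=(x+.5)/8-.5+u-10,(y+.5)/8-.5+v-10
    print("collar",uu,vv,onz(t,uu,vv,.022)*1e3,"diam mm",np.array(e[1])/8/t["f"]*1.6*1e3)
E
```

```text
T [220.         217.07166124] [255.         208.38166667] 36 [533.92517878 182.27754204  42.        ] [559.15860397  76.09928363  42.        ] 13.368436427433934
S [225.         194.60343901] [265.         222.35330972] 41 [504.1549519  274.59335247  42.        ] [557.01701012  59.77839105  42.        ] 13.824760266087779
collar 314.69465827941895 209.7845344543457 [ 555.67848001 -106.28663512   22.        ] diam mm [32.72778633 39.05397849]
collar 341.0055160522461 219.30302143096924 [ 524.7374596  -186.09619856   22.        ] diam mm [33.52082063 36.80057624]
collar 312.43530559539795 238.22812747955322 [467.76614985 -97.12533904  22.        ] diam mm [ 9.77881244 21.63282717]
```

Request:
play_rows([
  {"delta_pos":[0.02,-0.0523,0],"spin":2,"grip":0.087},
  {"delta_pos":[0.02,-0.0523,0],"spin":2,"grip":0.087},
  {"delta_pos":[0.02,-0.0523,0],"spin":2,"grip":0.087},
  {"delta_pos":[0.02,-0.0523,0],"spin":2,"grip":0.087},
  {"delta_pos":[0.02,-0.0523,0],"spin":2,"grip":0.087},
  {"delta_pos":[0.02,-0.0523,0],"spin":2,"grip":0.087},
  {"delta_pos":[0.02,-0.0523,0],"spin":2,"grip":0.087},
  {"delta_pos":[0.02,-0.0523,0],"spin":0,"grip":0.087},
  {"delta_pos":[0.02,-0.0523,0],"spin":0,"grip":0.087},
  {"delta_pos":[0.009,-0.0523,0],"spin":0,"grip":0.087},
  {"delta_pos":[0.009,-0.0523,0],"spin":0,"grip":0.087},
  {"delta_pos":[0.009,-0.0523,0],"spin":0,"grip":0.087},
  {"delta_pos":[0.009,-0.0523,0],"spin":0,"grip":0.087},
  {"delta_pos":[0.009,-0.0523,-0.02],"spin":0,"grip":0.087},
  {"delta_pos":[0.009,-0.0523,-0.02],"spin":0,"grip":0.087},
  {"delta_pos":[0.009,-0.0523,-0.02],"spin":0,"grip":0.087},
  {"delta_pos":[0.009,-0.0523,-0.02],"spin":0,"grip":0.087},
  {"delta_pos":[0.009,-0.0523,-0.02],"spin":0,"grip":0.087},
  {"delta_pos":[0,0,0],"spin":0,"grip":0.087},
  {"delta_pos":[0,0,0],"spin":0,"grip":0.087},
])

```text
t: 3.0
position: [0.5135, -0.3693, 0.1141]
orientation: [0.086, 0.996, 0.001, -0.001]
ft_force: [0.5, 0.4, -0.0]
finger_gap: 0.087
grasp_force: 0.0
```

Request:
play_rows([
  {"delta_pos":[0.0005,-0.0015,-0.02],"spin":0,"grip":0.087},
  {"delta_pos":[0,0,-0.024],"spin":0,"grip":0.087},
  {"delta_pos":[0,0,-0.02],"spin":0,"grip":0.087},
  {"delta_pos":[0,0,-0.02],"spin":0,"grip":0.087},
  {"delta_pos":[0,0,0],"spin":0,"grip":0.087},
])

```text
t: 3.62
position: [0.5134, -0.3699, 0.0283]
orientation: [0.086, 0.996, 0.001, -0.002]
ft_force: [1.1, -0.1, -0.6]
finger_gap: 0.087
grasp_force: 0.0
```

```bash
python3 - <<'E'
from h import *
t,s=cam("top"),cam("side")
H=np.zeros((460,800,3),np.uint8);a=crop(t,370,180,60,75,6);H[:450,:360]=a;b=crop(s,280,270,100,105,4.3);H[:b.shape[0],365:365+b.shape[1]]=b
cv2.imwrite("pics/g1.png",H)
E
```

```text
(no output)
```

View pics/g1.png

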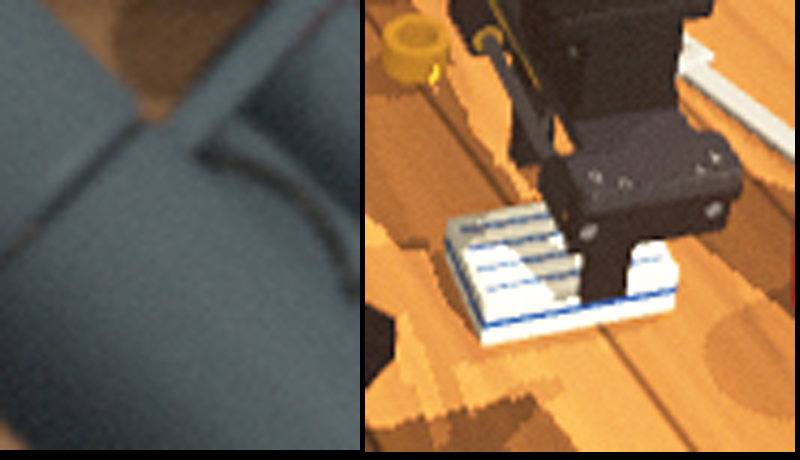

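```bash
python3 - <<'E'
from h import *
s=cam("side")
for u,v,z in [(485,345,0),(677,310,0),(482,325,.026),(447,235,.026),(677,283,.026)]: print(onz(s,280+(u-365)/4.3,270+v/4.3,z))
y=np.array([.171,.985,0]); p=np.array([.5134,-.3699,.0063])-y*.0435
for d in(-.0095,.0095): q=proj(s,p+d*np.array([.985,-.171,0])); print((q-[280,270])*4.3+[365,0])
E
```

```text
[ 0.45932405 -0.39412686  0.        ]
[ 0.55808963 -0.41198976  0.        ]
[ 0.45099117 -0.40317183  0.026     ]
[ 0.46290734 -0.34425369  0.026     ]
[ 0.55119959 -0.41699939  0.026     ]
[570.47422462 337.28308491]
[607.16439658 330.33265297]
```

```bash
python3 - <<'E'
from h import *
s=cam("side");o=get_obs();print(o["position"],o["finger_gap"])
Y=np.array([.171,.985,0]);X=np.array([.985,-.171,0]); T=o["position"]
for u,v in [(583,303),(630,298),(606,301)]:
    a,d=ray(s,280+(u-365)/4.3,270+v/4.3)
    for k in (-.0435,-.0585):
        p=a+d*((k-(a-T)@Y)/(d@Y))-T; print(k,"x' %.1f z %.1f"%(p@X*1e3,(p[2]+T[2])*1e3),end=" | ")
    p=a+d*((.0063-a[2])/d[2])-T; print("z=6: x' %.1f y' %.1f"%(p@X*1e3,p@Y*1e3))
E
```

```text
[ 0.51504091 -0.37196395  0.03121815] 0.08717686022426546
-0.0435 x' -8.0 z 30.3 | -0.0585 x' -15.4 z 47.4 | z=6: x' 2.5 y' -22.5
-0.0435 x' 16.4 z 27.7 | -0.0585 x' 8.2 z 44.9 | z=6: x' 26.5 y' -24.8
-0.0435 x' 3.9 z 28.7 | -0.0585 x' -3.9 z 45.9 | z=6: x' 14.1 y' -23.9
```

```bash
python3 - <<'E'
from h import *
s=cam("side");o=get_obs();print(o["t"],o["position"],o["ft_force"])
Y=np.array([.171,.985,0]);X=np.array([.985,-.171,0]); T=o["position"]
for u,v in [(530,165),(515,160)]:
    a,d=ray(s,280+(u-365)/4.3,270+v/4.3)
    for k in (.0435,.0585):
        p=a+d*((k-(a-T)@Y)/(d@Y))-T; print(k,"x' %.1f z %.1f"%(p@X*1e3,(p[2]+T[2])*1e3))
g=s["color"].astype(int).sum(2)[300:352,325:345]
print(g[::2])
E
```

```text
3.875 [ 0.5150457  -0.3720267   0.03137059] [ 0.04943968 -0.10220507 -0.09236018]
0.0435 x' -4.1 z 39.3
0.0585 x' 2.5 z 24.7
0.0435 x' -12.6 z 44.5
0.0585 x' -6.3 z 30.0
[[493 518 303 144 146 195 198 223 200 202 215 223 207 206 211 207 211 223
  231 228]
 [492 494 513 312 144 139 192 183 198 206 209 215 197 215 206 200 213 214
  236 232]
 [393 494 461 449 240 185 213 204 211 206 213 211 196 224 215 219 234 221
  239 234]
 [180 145 171 210 224 215 219 233 224 239 237 233 225 236 224 232 235 235
  227 242]
 [147 149 162 214 238 238 230 238 205 194 215 219 226 234 235 223 229 230
  233 227]
 [150 144 128 141 209 231 233 201 391 636 395 233 235 222 230 236 222 212
  238 229]
 [148 146 152 154 162 217 236 237 225 231 230 225 234 233 243 374 516 298
  234 237]
 [161 165 138 130 142 159 200 236 256 293 240 245 235 251 236 233 227 226
  240 229]
 [149 141 146 125 126 155 172 198 209 219 231 229 236 222 225 222 227 232
  233 226]
 [137 148 173 131 123 144 159 206 196 199 208 197 171 183 169 143 170 159
  139 155]
 [149 164 162 145 138 139 155 140 152 144 146 152 141 157 142 160 149 148
  153 
[... 580 characters left out ...]
  93 765
  763 758]
 [618 626 615 619 643 265 126 155 163 158 169 152 139 160 140 130 281 765
  762 759]
 [525 522 514 511 521 464 156 127 153 138 127 137 150 143 217 208 461 608
  517 503]
 [764 757 746 746 737 486 262 306 334 332 330 338 363 587 592 697 752 750
  751 754]
 [340 332 450 576 578 687 749 753 756 757 759 759 760 761 762 762 764 764
  765 756]
 [760 760 760 761 762 762 764 765 755 729 735 710 678 682 556 547 495 447
  432 422]
 [737 713 682 633 556 551 513 465 441 313 265 355 434 438 439 431 438 449
  442 476]
 [457 456 456 456 450 453 446 462 471 519 456 328 353 453 508 496 495 492
  498 501]
 [497 502 497 497 511 515 518 514 515 521 536 510 386 331 426 499 499 484
  490 499]]
```

Request:
play_rows([
  {"delta_pos":[0,0,0],"spin":0,"grip":0.05},
  {"delta_pos":[0,0,0],"spin":0,"grip":0.05},
  {"delta_pos":[0,0,0],"spin":0,"grip":0.05},
  {"delta_pos":[0,0,0],"spin":0,"grip":0.05},
])

```text
t: 4.38
position: [0.5145, -0.3714, 0.0305]
orientation: [0.086, 0.996, -0.0, 0.0]
ft_force: [-0.2, 0.4, -0.3]
finger_gap: 0.0557
grasp_force: 0.0
```

```bash
python3 - <<'E'
from h import *
s=cam("side");a=cv2.imread("pics/side0.png")
print(proj(s,[.253,.571,.192]), proj(s,[.253,.571,.214]))
H=np.zeros((460,800,3),np.uint8);b=crop(s,280,250,100,105,4.3);H[:b.shape[0],370:370+b.shape[1]]=b
k=cv2.resize(a[50:150,60:150],None,fx=4,fy=4);H[:400,:360]=k
cv2.imwrite("pics/g2.png",H)
E
```

```text
[127.93958131 132.92042174] [126.97850208 126.79903699]
```

View pics/g2.png

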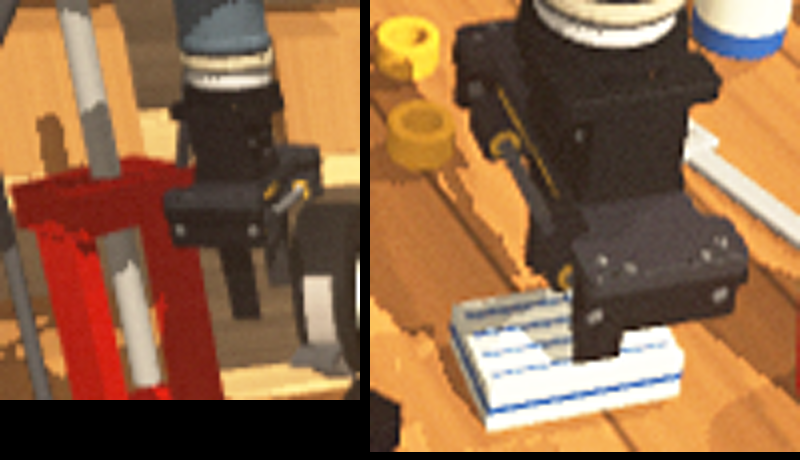

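Request:
play_rows([
  {"delta_pos":[0,0,0.005],"spin":0,"grip":0.087},
  {"delta_pos":[0,0,0],"spin":0,"grip":0.087},
  {"delta_pos":[0,0,0],"spin":0,"grip":0.087},
  {"delta_pos":[0,0,0],"spin":0,"grip":0.087},
  {"delta_pos":[0,0,-0.01],"spin":0,"grip":0.087},
  {"delta_pos":[0,0,-0.005],"spin":0,"grip":0.087},
  {"delta_pos":[0,0,-0.003],"spin":0,"grip":0.087},
  {"delta_pos":[0,0,0],"spin":0,"grip":0.087},
])

```text
t: 5.42
position: [0.5143, -0.3712, 0.0169]
orientation: [0.086, 0.996, 0.0, -0.0]
ft_force: [-0.6, 0.8, 0.9]
finger_gap: 0.0873
grasp_force: 0.0
```

```bash
python3 - <<'E'
from h import *
s=cam("side");o=get_obs();print(o["t"],o["position"],o["ft_force"],o["finger_gap"])
g=s["color"].astype(int).sum(2)
for u in range(328,344,2):
    col=g[325:365,u]; d=np.where(col<250)[0]; print(u,325+d.max() if len(d) else None)
T=o["position"];Y=np.array([.171,.985,0])
E
```

```text
5.475 [ 0.51442787 -0.37135821  0.01723837] [ 0.70638254 -0.34413244 -0.19741991] 0.08696572137346727
328 333
330 344
332 343
334 345
336 343
338 342
340 339
342 331
```

Request:
play_rows([
  {"delta_pos":[0,0,-0.004],"spin":0,"grip":0.087},
  {"delta_pos":[0,0,-0.003],"spin":0,"grip":0.087},
  {"delta_pos":[0,0,0],"spin":0,"grip":0.087},
])

```text
t: 5.85
position: [0.5143, -0.3712, 0.0101]
orientation: [0.086, 0.996, 0.0, -0.0]
ft_force: [0.3, 0.1, 0.0]
finger_gap: 0.087
grasp_force: 0.0
```

```bash
python3 - <<'E'
from h import *
s=cam("side");o=get_obs();print(o["t"],o["position"],o["ft_force"],o["finger_gap"])
g=s["color"].astype(int).sum(2)
Y=np.array([.171,.985,0]);X=np.array([.985,-.171,0]);T=o["position"]
for u in range(328,346,2):
    col=g[330:370,u]; d=np.where(col<250)[0]; 
    if not len(d): continue
    v=330.5+d.max(); a,D=ray(s,u,v); p=a+D*((-.0435-(a-T)@Y)/(D@Y))-T; print(u,v,"x' %.1f z %.1f"%(p@X*1e3,(p[2]+T[2])*1e3))
print(g[335:352,326:346])
E
```

```text
5.9 [ 0.51439129 -0.37133045  0.01029129] [ 0.83615126 -0.36314451  0.50004901] 0.0870653167373608
328 336.5 x' -14.0 z 42.6
330 347.5 x' -6.6 z 9.3
332 346.5 x' -2.3 z 11.2
334 346.5 x' 2.2 z 10.1
336 346.5 x' 6.8 z 8.9
338 345.5 x' 11.1 z 10.8
340 339.5 x' 13.7 z 27.5
342 333.5 x' 16.4 z 43.9
344 333.5 x' 20.9 z 42.8
[[181 121 135 136 129 136 140 145 148 139 146 136 152 129 118 226 757 760
  764 764]
 [318 117 130 190 129 134 138 140 139 133 134 135 128 129  95 630 765 763
  761 760]
 [527 337 441 396 142 122 131 136 137 148 133 138 136 131  87 765 762 744
  742 721]
 [559 495 556 386 136 113 148 136 140 145 135 140 136 130 133 719 623 514
  501 422]
 [532 538 554 287 110 131 129 147 137 126 139 121 146 126 158 363 351 452
  574 581]
 [507 445 475 183 107 128 133 135 144 134 152 141 134 118 296 756 753 752
  756 756]
 [321 275 309 142 116 135 152 140 142 140 143 139 134 119 655 765 761 761
  761 762]
 [191 242 331 144 139 144 134 128 141 141 141 142 141  95 733 765 765 765
  757 740]
 [467 466 524 172 115 143 128 141 147 135 144 144 152  96 609 716 687 682
  623 547]
 [537 553 492 161 121 145 150 142 130 141 138 145 125 106 454 487 438 425
  419 423]
 [522 544 476 154 121 147 134 132 123 149 130 119 128 208 435 449 444 438
  429 458]
 [588 511 491 156 126 115 122 175 197 145 223 372 370 387 439 441 451 445
  478 493]
 [507 462 465 302 228 290 397 428 399 292 268 408 454 476 467 476 476 479
  509 507]
 [466 468 462 437 412 425 471 479 523 457 317 360 442 503 487 490 493 504
  495 496]
 [461 458 457 498 497 496 492 501 528 530 434 321 404 479 499 489 494 484
  486 502]
 [500 500 504 515 510 511 514 516 516 538 513 385 329 438 495 492 488 483
  492 502]
 [510 515 516 523 509 512 508 502 511 528 533 473 342 339 460 493 489 488
  491 486]]
```

Request:
play_rows([
  {"delta_pos":[0,0,0],"spin":0,"grip":0.045},
  {"delta_pos":[0,0,0],"spin":0,"grip":0.045},
  {"delta_pos":[0,0,0],"spin":0,"grip":0.045},
  {"delta_pos":[0,0,0],"spin":0,"grip":0.045},
])

```text
t: 6.4
position: [0.5145, -0.3716, 0.0105]
orientation: [0.086, 0.996, -0.0, 0.0]
ft_force: [1.2, -0.7, 0.7]
finger_gap: 0.0597
grasp_force: 30.0
```

Request:
play_rows([
  {"delta_pos":[0,0,0.02],"spin":0,"grip":0.045},
  {"delta_pos":[0,0,0.04],"spin":0,"grip":0.045},
  {"delta_pos":[0,0,0.05],"spin":0,"grip":0.045},
  {"delta_pos":[0,0,0.05],"spin":0,"grip":0.045},
  {"delta_pos":[0,0.02,0.03],"spin":2.3,"grip":0.045},
  {"delta_pos":[0.0068,0.0433,0],"spin":3,"grip":0.045},
  {"delta_pos":[0.0068,0.0433,0],"spin":3,"grip":0.045},
  {"delta_pos":[0.0068,0.0433,0],"spin":3,"grip":0.045},
  {"delta_pos":[0.0068,0.0433,0],"spin":3,"grip":0.045},
  {"delta_pos":[0.0068,0.0433,0],"spin":3,"grip":0.045},
  {"delta_pos":[0.0068,0.0433,0],"spin":3,"grip":0.045},
  {"delta_pos":[0.0068,0.0433,0],"spin":3,"grip":0.045},
  {"delta_pos":[0.0068,0.0433,0],"spin":0,"grip":0.045},
  {"delta_pos":[0.0068,0.0433,0],"spin":0,"grip":0.045},
  {"delta_pos":[0.0068,0.0433,0],"spin":0,"grip":0.045},
  {"delta_pos":[0.0068,0.0433,0],"spin":0,"grip":0.045},
  {"delta_pos":[0.0066,0.0233,-0.02],"spin":0,"grip":0.045},
  {"delta_pos":[0,0,-0.02],"spin":0,"grip":0.045},
  {"delta_pos":[0,0,0],"spin":0,"grip":0.045},
])

```text
t: 8.78
position: [0.5938, 0.1485, 0.1594]
orientation: [-0.117, 0.993, 0.0, -0.002]
ft_force: [0.7, 0.1, -3.3]
finger_gap: 0.0595
grasp_force: 30.0
```

```bash
python3 - <<'E'
from h import *
t,s=cam("top"),cam("side");o=get_obs();print(o["t"],o["position"],o["orientation"],o["ft_force"],o["finger_gap"],o["grasp_force"])
H=np.zeros((460,800,3),np.uint8);a=crop(t,150,120,120,120,3.3);H[:396,:396]=a;b=crop(s,210,130,110,120,3.6);H[:b.shape[0],400:400+b.shape[1]]=b
cv2.imwrite("pics/g3.png",H)
E
```

```text
8.875 [0.59588907 0.14802129 0.16125535] [-1.16740058e-01  9.93162482e-01 -4.24799052e-05  2.04889946e-04] [ 0.20038308  0.08276256 -2.47757808] 0.05947889513965049 29.99899685382843
```

View pics/g3.png

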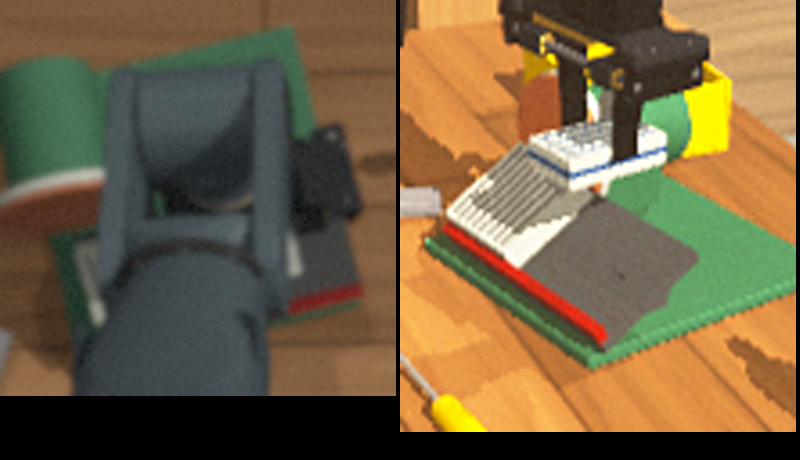

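```bash
python3 - <<'E'
from h import *
s=cam("side")
X=np.array([.9728,.2317,0]);Y=np.array([-.2317,.9728,0]);O=np.array([.5821,.2106,.058])
for u,v in [(567,190),(665,160)]:
    p=onz(s,210+(u-400)/3.6,130+v/3.6,.151)-O; print("leaf near corner X,Y",p@X*1e3,p@Y*1e3)
# known deck points in side: joint face bottom-low corner, rail near end top inner, deck far corner
F=R.from_euler("ZY",[13.4,-30],degrees=True).as_matrix()
for f in [(-.05,0,.026),(-.0505,-.14,.014),(-.0605,-.14,.014),(.055,-.14,0),(-.05,0,0)]:
    q=proj(s,O+F@np.array(f)); print(f,((q-[210,130])*3.6+[400,0]).round(0))
E
```

```text
leaf near corner X,Y -57.1350813312638 -93.74706777951697
leaf near corner X,Y 45.918297574472845 -93.17114436452164
(-0.05, 0, 0.026) [506. 251.]
(-0.0505, -0.14, 0.014) [606. 324.]
(-0.0605, -0.14, 0.014) [597. 332.]
(0.055, -0.14, 0) [699. 248.]
(-0.05, 0, 0) [519. 269.]
```

Request:
play_rows([
  {"delta_pos":[0.004,-0.003,-0.02],"spin":0,"grip":0.045},
  {"delta_pos":[0,0,-0.02],"spin":0,"grip":0.045},
  {"delta_pos":[0,0,-0.015],"spin":0,"grip":0.045},
  {"delta_pos":[0,0,-0.003],"spin":0,"grip":0.045},
  {"delta_pos":[0,0,0],"spin":0,"grip":0.045},
])

```text
t: 9.55
position: [0.6001, 0.1451, 0.1023]
orientation: [-0.117, 0.993, -0.0, 0.0]
ft_force: [0.5, -0.4, -2.9]
finger_gap: 0.0597
grasp_force: 30.0
```

Request:
play_rows([
  {"delta_pos":[0,0,-0.004],"spin":0,"grip":0.045},
  {"delta_pos":[0,0,-0.004],"spin":0,"grip":0.045},
  {"delta_pos":[0,0,-0.003],"spin":0,"grip":0.045},
  {"delta_pos":[0,0,0],"spin":0,"grip":0.045},
])

```text
t: 10.05
position: [0.5989, 0.145, 0.0918]
orientation: [-0.117, 0.993, -0.0, -0.001]
ft_force: [-4.3, -1.1, 3.5]
finger_gap: 0.0595
grasp_force: 30.0
```

Request:
play_rows([
  {"delta_pos":[0,0,-0.003],"spin":0,"grip":0.045},
  {"delta_pos":[0,0,-0.003],"spin":0,"grip":0.045},
  {"delta_pos":[0,0,-0.003],"spin":0,"grip":0.045},
  {"delta_pos":[0,0,-0.001],"spin":0,"grip":0.045},
  {"delta_pos":[0,0,0],"spin":0,"grip":0.045},
])

```text
t: 10.68
position: [0.5973, 0.1447, 0.0811]
orientation: [-0.117, 0.993, -0.0, -0.003]
ft_force: [-6.7, -1.7, 3.7]
finger_gap: 0.0595
grasp_force: 30.0
```

Request:
play_rows([
  {"delta_pos":[0,0,-0.003],"spin":0,"grip":0.045},
  {"delta_pos":[0,0,-0.002],"spin":0,"grip":0.045},
  {"delta_pos":[0,0,-0.002],"spin":0,"grip":0.045},
  {"delta_pos":[0,0,0],"spin":0,"grip":0.045},
])

```text
t: 11.18
position: [0.5973, 0.1447, 0.0742]
orientation: [-0.117, 0.993, -0.0, -0.003]
ft_force: [-6.8, -2.1, 3.2]
finger_gap: 0.0599
grasp_force: 30.0
```

Request:
play_rows([
  {"delta_pos":[0,0,-0.002],"spin":0,"grip":0.045},
  {"delta_pos":[0,0,-0.002],"spin":0,"grip":0.045},
  {"delta_pos":[0,0,0],"spin":0,"grip":0.045},
])

```text
t: 11.55
position: [0.5974, 0.1448, 0.073]
orientation: [-0.117, 0.993, -0.0, -0.002]
ft_force: [-11.5, -2.3, 19.5]
finger_gap: 0.0594
grasp_force: 30.0
```

```bash
python3 - <<'E'
from h import *
s=cam("side");o=get_obs();print(o["t"],o["position"],o["ft_force"],o["ft_torque"])
H=crop(s,215,130,100,100,6);cv2.imwrite("pics/g4.png",H)
E
```

```text
11.6 [0.59738688 0.14475177 0.0730359 ] [-10.68251993  -3.38145398  19.5209757 ] [-0.53760148  1.62982475 -0.01198482]
```

View pics/g4.png

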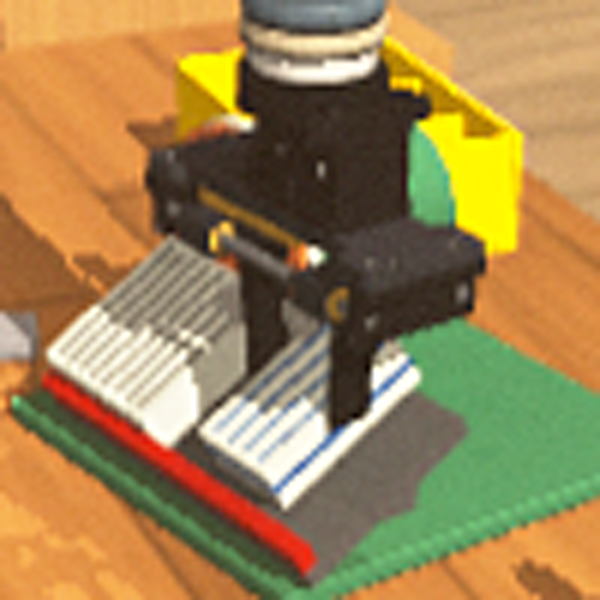

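Request:
play_rows([
  {"delta_pos":[0,0,0.0015],"spin":0,"grip":0.045},
  {"delta_pos":[-0.0017,-0.0004,-0.001],"spin":0,"grip":0.045},
  {"delta_pos":[-0.0017,-0.0004,-0.001],"spin":0,"grip":0.045},
  {"delta_pos":[0,0,0],"spin":0,"grip":0.045},
])

```text
t: 12.1
position: [0.5974, 0.1447, 0.073]
orientation: [-0.117, 0.993, 0.0, 0.002]
ft_force: [-6.0, 0.4, 15.3]
finger_gap: 0.0593
grasp_force: 30.0
```

Request:
play_rows([
  {"delta_pos":[-0.0017,-0.0004,-0.001],"spin":0,"grip":0.045},
  {"delta_pos":[0,0,0],"spin":0,"grip":0.045},
])

```text
t: 12.35
position: [0.5974, 0.1447, 0.0728]
orientation: [-0.117, 0.993, 0.0, 0.003]
ft_force: [-4.0, 1.0, 18.0]
finger_gap: 0.0595
grasp_force: 30.0
```

Request:
play_rows([
  {"delta_pos":[0.001,0,0.003],"spin":0,"grip":0.045},
  {"delta_pos":[0,0,0.0015],"spin":0,"grip":0.045},
  {"delta_pos":[0,0,0],"spin":0,"grip":0.045},
])

```text
t: 12.72
position: [0.5958, 0.1439, 0.0728]
orientation: [-0.117, 0.993, -0.0, -0.0]
ft_force: [-0.2, 0.2, -2.0]
finger_gap: 0.0599
grasp_force: 30.0
```

Request:
play_rows([
  {"delta_pos":[-0.0017,-0.0004,-0.001],"spin":0,"grip":0.045},
  {"delta_pos":[-0.0017,-0.0004,-0.001],"spin":0,"grip":0.045},
  {"delta_pos":[0,0,0],"spin":0,"grip":0.045},
])

```text
t: 13.1
position: [0.5917, 0.1431, 0.0709]
orientation: [-0.117, 0.993, 0.0, -0.001]
ft_force: [0.3, -0.4, -2.9]
finger_gap: 0.0598
grasp_force: 30.0
```

Request:
play_rows([
  {"delta_pos":[-0.0017,-0.0004,-0.001],"spin":0,"grip":0.045},
  {"delta_pos":[-0.0017,-0.0004,-0.001],"spin":0,"grip":0.045},
  {"delta_pos":[0,0,0],"spin":0,"grip":0.045},
])

```text
t: 13.48
position: [0.5886, 0.1424, 0.0693]
orientation: [-0.117, 0.993, 0.0, -0.0]
ft_force: [-1.1, -0.6, -2.9]
finger_gap: 0.0597
grasp_force: 30.0
```

Request:
play_rows([
  {"delta_pos":[-0.0017,-0.0004,-0.001],"spin":0,"grip":0.045},
  {"delta_pos":[-0.0009,-0.0002,-0.0005],"spin":0,"grip":0.045},
  {"delta_pos":[0,0,0],"spin":0,"grip":0.045},
])

```text
t: 13.85
position: [0.5865, 0.1418, 0.068]
orientation: [-0.117, 0.993, 0.0, 0.0]
ft_force: [0.3, -0.2, -4.4]
finger_gap: 0.0598
grasp_force: 30.0
```

Request:
play_rows([
  {"delta_pos":[-0.0017,-0.0004,-0.001],"spin":0,"grip":0.045},
  {"delta_pos":[-0.0009,-0.0002,-0.0005],"spin":0,"grip":0.045},
  {"delta_pos":[0,0,0],"spin":0,"grip":0.045},
])

```text
t: 14.22
position: [0.5866, 0.1417, 0.0679]
orientation: [-0.117, 0.993, 0.0, 0.003]
ft_force: [4.9, 2.1, 3.7]
finger_gap: 0.0596
grasp_force: 30.0
```

Request:
play_rows([
  {"delta_pos":[0,0,0],"spin":0,"grip":0.066},
  {"delta_pos":[0,0,0],"spin":0,"grip":0.068},
  {"delta_pos":[0,0,0],"spin":0,"grip":0.068},
])

```text
t: 14.6
position: [0.5823, 0.1409, 0.0657]
orientation: [-0.117, 0.993, -0.0, -0.002]
ft_force: [-0.3, -0.5, 0.1]
finger_gap: 0.0673
grasp_force: 0.0
```

```bash
python3 - <<'E'
from h import *
s=cam("side");cv2.imwrite("pics/g5.png",crop(s,215,150,90,90,6))
b=(s["color"][150:240,215:305].astype(int)); m=(b[...,2]-b[...,0]>40); ys,xs=np.where(m); print(len(xs))
E
```

```text
30
```

Request:
play_rows([
  {"delta_pos":[0,0,0.03],"spin":0,"grip":0.068},
  {"delta_pos":[0,0,0.04],"spin":0,"grip":0.068},
  {"delta_pos":[0.0066,-0.028,0],"spin":0,"grip":0.0},
  {"delta_pos":[0.0066,-0.028,0],"spin":0,"grip":0.0},
  {"delta_pos":[0,0,0],"spin":0,"grip":0.0},
  {"delta_pos":[0,0,0],"spin":0,"grip":0.0},
  {"delta_pos":[0,0,0],"spin":0,"grip":0.0},
  {"delta_pos":[0,0,0],"spin":0,"grip":0.0},
  {"delta_pos":[0,0,0],"spin":0,"grip":0.0},
  {"delta_pos":[0,0,-0.03],"spin":0,"grip":0.0},
  {"delta_pos":[0,0,-0.025],"spin":0,"grip":0.0},
  {"delta_pos":[0,0,-0.012],"spin":0,"grip":0.0},
  {"delta_pos":[0,0,0],"spin":0,"grip":0.0},
])

```text
t: 16.27
position: [0.5965, 0.0853, 0.0687]
orientation: [-0.117, 0.993, 0.0, -0.001]
ft_force: [0.1, -0.3, 0.4]
finger_gap: 0.0007
grasp_force: 0.0
```

Request:
play_rows([
  {"delta_pos":[-0.0012,0.0049,0],"spin":0,"grip":0.0},
  {"delta_pos":[-0.0012,0.0049,0],"spin":0,"grip":0.0},
  {"delta_pos":[-0.0012,0.0049,0],"spin":0,"grip":0.0},
  {"delta_pos":[-0.0012,0.0049,0],"spin":0,"grip":0.0},
  {"delta_pos":[-0.0012,0.0049,0],"spin":0,"grip":0.0},
  {"delta_pos":[0,0,0],"spin":0,"grip":0.0},
])

```text
t: 17.02
position: [0.5917, 0.1099, 0.0699]
orientation: [-0.117, 0.993, -0.0, 0.001]
ft_force: [0.8, -1.8, 0.1]
finger_gap: 0.0002
grasp_force: 0.9
```

Request:
play_rows([
  {"delta_pos":[-0.0009,0.0039,0],"spin":0,"grip":0.0},
  {"delta_pos":[-0.0009,0.0039,0],"spin":0,"grip":0.0},
  {"delta_pos":[-0.0005,0.0019,0],"spin":0,"grip":0.0},
  {"delta_pos":[0,0,0],"spin":0,"grip":0.0},
])

```text
t: 17.52
position: [0.5886, 0.1198, 0.0694]
orientation: [-0.117, 0.993, 0.0, 0.0]
ft_force: [2.8, -2.3, -0.6]
finger_gap: 0.0003
grasp_force: 1.0
```

Request:
play_rows([
  {"delta_pos":[-0.0009,0.0039,0],"spin":0,"grip":0.0},
  {"delta_pos":[-0.0005,0.0019,0],"spin":0,"grip":0.0},
  {"delta_pos":[0,0,0],"spin":0,"grip":0.0},
])

```text
t: 17.9
position: [0.5871, 0.1255, 0.0694]
orientation: [-0.117, 0.993, 0.0, -0.0]
ft_force: [2.6, -2.1, 0.2]
finger_gap: 0.0009
grasp_force: 1.0
```

Request:
play_rows([
  {"delta_pos":[-0.0005,0.0019,0],"spin":0,"grip":0.0},
  {"delta_pos":[-0.0005,0.0019,0],"spin":0,"grip":0.0},
  {"delta_pos":[0,0,0],"spin":0,"grip":0.0},
])

```text
t: 18.27
position: [0.5862, 0.1292, 0.0694]
orientation: [-0.117, 0.993, 0.0, -0.0]
ft_force: [2.8, -2.0, -0.6]
finger_gap: 0.0005
grasp_force: 1.1
```

Request:
play_rows([
  {"delta_pos":[-0.0005,0.0019,0],"spin":0,"grip":0.0},
  {"delta_pos":[-0.0005,0.0019,0],"spin":0,"grip":0.0},
  {"delta_pos":[0,0,0],"spin":0,"grip":0.0},
])

```text
t: 18.65
position: [0.5853, 0.133, 0.0695]
orientation: [-0.117, 0.993, 0.0, 0.0]
ft_force: [2.4, -1.8, 0.5]
finger_gap: 0.0003
grasp_force: 1.1
```

Request:
play_rows([
  {"delta_pos":[-0.0005,0.0019,0],"spin":0,"grip":0.0},
  {"delta_pos":[-0.0002,0.001,0],"spin":0,"grip":0.0},
  {"delta_pos":[0,0,0],"spin":0,"grip":0.0},
])

```text
t: 19.02
position: [0.5846, 0.1358, 0.0695]
orientation: [-0.117, 0.993, 0.0, 0.0]
ft_force: [2.6, -1.4, 1.1]
finger_gap: 0.0001
grasp_force: 1.3
```

Request:
play_rows([
  {"delta_pos":[-0.0002,0.001,0],"spin":0,"grip":0.0},
  {"delta_pos":[-0.0002,0.001,0],"spin":0,"grip":0.0},
  {"delta_pos":[0,0,0],"spin":0,"grip":0.0},
])

```text
t: 19.4
position: [0.5841, 0.1378, 0.0694]
orientation: [-0.117, 0.993, 0.0, -0.0]
ft_force: [2.5, -2.3, 0.8]
finger_gap: 0.0004
grasp_force: 1.4
```

Request:
play_rows([
  {"delta_pos":[-0.0002,0.001,0],"spin":0,"grip":0.0},
  {"delta_pos":[0,0,0],"spin":0,"grip":0.0},
])

```text
t: 19.65
position: [0.5839, 0.1388, 0.0694]
orientation: [-0.117, 0.993, 0.0, -0.0]
ft_force: [2.9, -2.2, 0.5]
finger_gap: 0.0004
grasp_force: 1.4
```

Request:
play_rows([
  {"delta_pos":[-0.0002,0.001,0],"spin":0,"grip":0.0},
  {"delta_pos":[-0.0002,0.001,0],"spin":0,"grip":0.0},
  {"delta_pos":[-0.0002,0.001,0],"spin":0,"grip":0.0},
  {"delta_pos":[0,0,0],"spin":0,"grip":0.0},
])

```text
t: 20.15
position: [0.5839, 0.1398, 0.0691]
orientation: [-0.117, 0.993, -0.002, 0.0]
ft_force: [3.1, -8.6, -1.7]
finger_gap: 0.0003
grasp_force: 4.3
```

Request:
play_rows([
  {"delta_pos":[-0.0002,0.001,0],"spin":0,"grip":0.0},
  {"delta_pos":[-0.0002,0.001,0],"spin":0,"grip":0.0},
  {"delta_pos":[0,0,0],"spin":0,"grip":0.0},
])

```text
t: 20.52
position: [0.584, 0.14, 0.0689]
orientation: [-0.118, 0.993, -0.003, 0.0]
ft_force: [4.0, -12.0, -3.6]
finger_gap: 0.0006
grasp_force: 6.9
```

Request:
play_rows([
  {"delta_pos":[-0.0002,0.001,0],"spin":0,"grip":0.0},
  {"delta_pos":[0,0,0],"spin":0,"grip":0.0},
])

```text
t: 20.78
position: [0.584, 0.1401, 0.0688]
orientation: [-0.118, 0.993, -0.004, 0.0]
ft_force: [4.8, -15.8, -3.4]
finger_gap: 0.0004
grasp_force: 8.2
```

Request:
play_rows([
  {"delta_pos":[0.001,-0.004,0],"spin":0,"grip":0.0},
  {"delta_pos":[0.002,-0.01,0],"spin":0,"grip":0.0},
  {"delta_pos":[0.002,-0.01,0],"spin":0,"grip":0.0},
  {"delta_pos":[0,0,0.04],"spin":0,"grip":0.06},
  {"delta_pos":[0,-0.04,0.05],"spin":0,"grip":0.06},
  {"delta_pos":[0,-0.06,0],"spin":0,"grip":0.06},
  {"delta_pos":[0,-0.06,0],"spin":0,"grip":0.06},
  {"delta_pos":[-0.02,-0.05,0],"spin":0,"grip":0.06},
  {"delta_pos":[-0.02,-0.04,0],"spin":0,"grip":0.06},
  {"delta_pos":[-0.02,-0.04,0],"spin":0,"grip":0.06},
  {"delta_pos":[0,0,0],"spin":0,"grip":0.06},
])

```text
t: 22.15
position: [0.5263, -0.1707, 0.1582]
orientation: [-0.115, 0.993, 0.0, -0.0]
ft_force: [-0.3, 0.2, -0.6]
finger_gap: 0.0593
grasp_force: 0.0
```

```bash
python3 - <<'E'
from h import *
t,s=cam("top"),cam("side");o=get_obs();print(o["t"],o["position"],o["orientation"])
H=np.zeros((400,800,3),np.uint8);a=crop(t,165,165,80,80,5);H[:400,:400]=a;b=crop(s,210,155,80,80,5);H[:400,400:]=b
cv2.imwrite("pics/g6.png",H)
E
```

```text
22.25 [ 0.52740008 -0.16828529  0.15824418] [-1.16113453e-01  9.93235796e-01  5.57632088e-04 -9.19109571e-05]
```

View pics/g6.png

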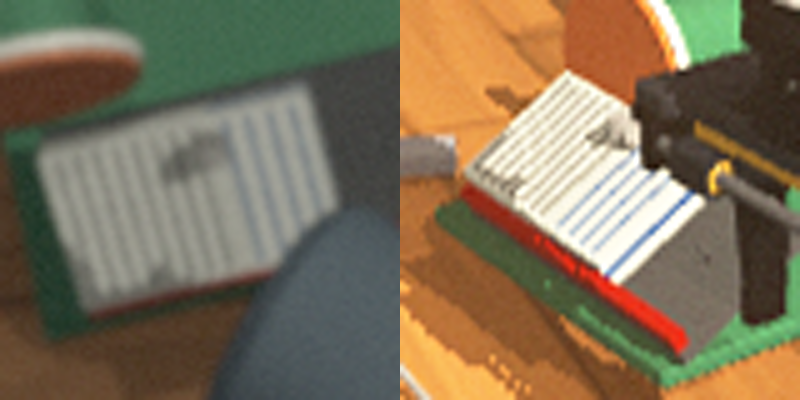

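```bash
python3 - <<'E'
from h import *
t,s=cam("top"),cam("side")
# crop px -> image
k=lambda u,v:(u/5+165-.4,v/5+165-.4)
C,D,E,F=k(88,315),k(40,148),k(308,85),k(338,205)
top=edge(t,D,E,half=3,lo=.1,hi=.9);left=edge(t,C,D,half=3);right=edge(t,E,F,half=3);bot=edge(t,k(88,315),k(270,270),half=2.5)
cs=dict(D=cross(top,left),E=cross(top,right),C=cross(left,bot),F=cross(right,bot))
X=np.array([.9728,.2317,0]);Y=np.array([-.2317,.9728,0])
for n,z in zip("DECF",[.1055,.1055,.0555,.0555]):
    p=onz(t,*cs[n],z); print(n,cs[n].round(1),"X %.1f Y %.1f"%(p@X*1e3,p@Y*1e3))
p=onz(t,*cs["D"],.1055)-onz(t,*cs["E"],.1055);print(np.degrees(np.arctan2(p[1],p[0]))-90)
p=onz(t,*cs["C"],.0555)-onz(t,*cs["F"],.0555);print(np.degrees(np.arctan2(p[1],p[0]))-90)
# side: corners of far-left: D,C, leaf near F and E? in side crop
ks=lambda u,v:((u-400)/5+210-.4,v/5+155-.4)
for n,(u,v),z in [("D",(568,72),.1055),("C",(465,185),.0555),("F",(607,281),.0555),("E",(705,195),.1055)]:
    p=onz(s,*ks(u,v),z); print("side",n,"X %.1f Y %.1f"%(p@X*1e3,p@Y*1e3))
E
```

```text
D [170.9 194.3] X 650.9 Y 173.0
E [225.8 181.5] X 648.5 Y 8.2
C [181.6 227.5] X 556.4 Y 170.9
F [234.5 213.4] X 559.2 Y 7.8
12.561582020533706
14.380670872887919
side D X 642.0 Y 170.2
side C X 545.2 Y 150.1
side F X 546.3 Y -11.9
side E X 604.8 Y -32.4
```

```bash
python3 - <<'E'
from h import *
t=cam("top");f=cv2.imread("pics/top0.png")[...,::-1].copy()
u0,v0=329,207
k=cv2.resize(f[v0:v0+25,u0:u0+25],None,fx=8,fy=8,interpolation=cv2.INTER_CUBIC)
h=cv2.cvtColor(k,cv2.COLOR_RGB2LAB).astype(int); b=h[...,2]; L=h[...,0]
print(b[100,::10],L[100,::10]); print(b[::10,100],L[::10,100])
for th in (158,162,166,170):
    m=(b>th).astype(np.uint8); ct=max(cv2.findContours(m,0,1)[0],key=cv2.contourArea)
    (x,y),(a,c),_=cv2.fitEllipse(cv2.convexHull(ct)); print(th,onz(t,(x+.5)/8-.5+u0,(y+.5)/8-.5+v0,.02)*1e3,a/8*3.03,c/8*3.03)
E
```

```text
[144 145 144 143 146 154 160 160 152 145 142 143 144 152 159 161 154 151
 150 151] [ 70  69  73  67  72  91 126 126  89  53  55  50  59  89 127 135 116 107
 102 103]
[150 151 150 152 152 155 161 157 147 144 142 142 148 156 161 155 150 151
 152 152] [103 105 106 105 108 122 129 110  73  53  55  52  72 108 125 112  95 103
 103 107]
158 [ 525.78316167 -188.69962821   20.        ] 36.10301914215088 37.385175390243525Traceback (most recent call last):
  File "<stdin>", line 9, in <module>
cv2.error: OpenCV(4.12.0) /io/opencv/modules/imgproc/src/shapedescr.cpp:361: error: (-201:Incorrect size of input array) There should be at least 5 points to fit the ellipse in function 'fitEllipseNoDirect'
```

Request:
play_rows([
  {"delta_pos":[-0.0019,-0.0201,-0.04],"spin":0,"grip":0.065},
  {"delta_pos":[0,0,-0.05],"spin":0,"grip":0.065},
  {"delta_pos":[0,0,-0.03],"spin":0,"grip":0.065},
  {"delta_pos":[0,0,-0.02],"spin":0,"grip":0.065},
  {"delta_pos":[0,0,-0.0117],"spin":0,"grip":0.065},
  {"delta_pos":[0,0,0],"spin":0,"grip":0.065},
  {"delta_pos":[0,0,0],"spin":0,"grip":0.065},
])

```text
t: 23.28
position: [0.5266, -0.1885, 0.0073]
orientation: [-0.117, 0.993, -0.0, 0.001]
ft_force: [0.3, -0.1, -0.7]
finger_gap: 0.0648
grasp_force: 0.0
```

```bash
python3 - <<'E'
from h import *
o=get_obs();print(o["t"],o["position"],o["ft_force"],o["finger_gap"])
E
```

```text
23.275 [ 0.5266429  -0.18845707  0.00732616] [ 0.26149393 -0.12945026 -0.70711143] 0.06481481405354898
```

Request:
play_rows([
  {"delta_pos":[-0.001,0,0],"spin":0,"grip":0.065},
  {"delta_pos":[0,0,0],"spin":0,"grip":0.03},
  {"delta_pos":[0,0,0],"spin":0,"grip":0.03},
  {"delta_pos":[0,0,0],"spin":0,"grip":0.03},
  {"delta_pos":[0,0,0],"spin":0,"grip":0.03},
])

```text
t: 23.9
position: [0.5249, -0.1885, 0.0066]
orientation: [-0.117, 0.993, -0.0, 0.0]
ft_force: [0.3, 0.3, 1.1]
finger_gap: 0.0388
grasp_force: 30.0
```

```bash
python3 - <<'E'
from h import *
X=np.array([.9728,.2317,0]);Y=np.array([-.2317,.9728,0])
for i in range(3):
    s=cam("side");o=get_obs();print(o["finger_gap"],o["grasp_force"],o["position"])
q=proj(s,np.append(o["position"][:2],.011));print("pred",q)
u,v=q.astype(int);f=s["color"][v-25:v+25,u-25:u+25].astype(int)
m=((f[...,0]-f[...,2]>90)&(f[...,1]>.62*f[...,0])&(f[...,1]>70))
n,lab,st,ce=cv2.connectedComponentsWithStats(m.astype(np.uint8))
for i in range(1,n):
    if st[i,4]>8: print(st[i]+[u-25,v-25,0,0,0],ce[i]+[u-25,v-25])
for r in range(8,46,1): print(v-25+r,"".join("#" if m[r,c] else ("." if f[r,c].sum()<260 else " ") for c in range(50)))
E
```

```text
0.03853287513045159 30.000061383470893 [ 0.52489794 -0.18850429  0.00665271]
0.038501660795588935 30.00018959864974 [ 0.52490212 -0.18848426  0.00663854]
0.038458525195089514 30.000339187681675 [ 0.52487969 -0.18851229  0.00664162]
pred [292.16655261 281.03186017]
[296 264   5   6  12] [297.5        266.58333333]
[ 267  271   50   35 1308] [291.13302752 291.65978593]
264      #.#   .....................#........  .... ..
265     # #. ......................###................
266   ## # ...................... ##. ......... ......
267        #.....................##...................
268        # ..#.................##...................
269 #  #      ..# .......... ....## ..................
270 #  #      ..............   .. ....................
271      #    #.. ..........   #......................
272 #   #     # .  .........   #......................
273   #  #       .........######.............. .......
274 #         #  .......########.............  .......
275 ##      #  #  ....##########............. ........
276 ####           ..###########....................##
277 ######   # 
[... 659 characters left out ...]
########################################
290 #########################   # ####################
291 ########################## # #####################
292 ########################## # #####################
293 ############################ #####################
294 ############################  ####################
295 #############################  ###################
296 ############################## ###################
297 ##############################  ##################
298 ################################ #################
299 ################################ #################
300 ################################## ###############
301 ################################## ###############
```

```bash
python3 - <<'E'
from h import *
X=np.array([.9728,.2317,0]);Y=np.array([-.2317,.9728,0])
s=cam("side");o=get_obs();print(o["finger_gap"]);T=o["position"]
for y in (-.0195,-.0345):
  for z in (.007,.03):
    print(y,z,[proj(s,np.append(T[:2],0)+Y*y+X*x+[0,0,z]).round(1).tolist() for x in(-.0095,.0095)])
print("collar edges",[proj(s,np.append(T[:2],0)+X*x+[0,0,.011]).round(1).tolist() for x in(-.02,.02)])
E
```

```text
0.03856155975411417
-0.0195 0.007 [[294.2, 287.7], [300.0, 284.8]]
-0.0195 0.03 [[294.6, 280.4], [300.5, 277.5]]
-0.0345 0.007 [[298.2, 290.9], [304.0, 288.0]]
-0.0345 0.03 [[298.6, 283.5], [304.5, 280.6]]
collar edges [[286.0, 284.0], [298.2, 278.1]]
```

```bash
python3 - <<'E'
from h import *
t,s=cam("top"),cam("side");X=np.array([.9728,.2317,0]);Y=np.array([-.2317,.9728,0]);O=.614*X+.0715*Y
def m(im):
    f=cv2.cvtColor(cv2.imread(im),cv2.COLOR_BGR2HSV).astype(int);return (f[...,0]<12)&(f[...,1]>110)&(f[...,2]>60)
a=m("pics/top0.png")[160:200,140:205];b=m("pics/side0.png")[140:200,225:285]
for n,k,u0,v0 in(("T",a,140,160),("S",b,225,140)):
    ys,xs=np.where(k);print(n,len(xs));[print(v0+r,"".join("#" if c else "." for c in k[r])) for r in range(0,k.shape[0],2)]
E
```

```text
T 458
160 .................................................................
162 ......#..........................................................
164 .................................................................
166 .................................................................
168 .................................................................
170 .................................................................
172 .................................................................
174 .....#...........................................................
176 ...............................####################..............
178 ......................##############################.............
180 ................###########.#######################..............
182 ............#########.##########################.#...............
184 ..........###################################....................
186 ........##############################.#.........................
188 .#......##########################...............................
190 ..........#.#########.#.#...............
[... 1561 characters left out ...]
.........................#####....................
180 .....................................###....................
182 .......................................#....................
184 ............................................................
186 ............................................................
188 ............................................................
190 ............................................................
192 #...........................................................
194 ####........................................................
196 #######.....................................................
198 ..#######...................................................
```

```bash
python3 - <<'E'
from h import *
t,s=cam("top"),cam("side");X=np.array([.9728,.2317,0]);Y=np.array([-.2317,.9728,0]);O=.614*X+.0715*Y
for a,b in [((169.8,183),(254,167)),((191.5,178),(265,173)),((148,187.5),(243,165)),((172,176),(250,152))]:
    p,e=tri(t,a,s,b);q=p-O;print("Xrel %.0f Yrel %.0f z %.0f err %.0f"%(q@X*1e3,q@Y*1e3,p[2]*1e3,e*1e3))
E
```

```text
Xrel 72 Yrel 98 z 102 err 1
Xrel 71 Yrel 32 z 104 err 1
Xrel 77 Yrel 168 z 85 err 5
Xrel 61 Yrel 83 z 167 err 24
```

Request:
play_rows([
  {"delta_pos":[0,0,0.03],"spin":0,"grip":0.03},
  {"delta_pos":[0,0,0.05],"spin":0,"grip":0.03},
  {"delta_pos":[0,0.02,0.05],"spin":0,"grip":0.03},
  {"delta_pos":[0.0023,0.05,0.043],"spin":0,"grip":0.03},
  {"delta_pos":[0.0023,0.05,0],"spin":0,"grip":0.03},
  {"delta_pos":[0.0023,0.05,0],"spin":0,"grip":0.03},
  {"delta_pos":[0.0023,0.05,0],"spin":0,"grip":0.03},
  {"delta_pos":[0.0023,0.05,0],"spin":0,"grip":0.03},
  {"delta_pos":[0.0023,0.05,0],"spin":0,"grip":0.03},
  {"delta_pos":[0.0023,0.05,0],"spin":0,"grip":0.03},
  {"delta_pos":[0.0028,0.05,0],"spin":0,"grip":0.03},
  {"delta_pos":[0,0.0178,-0.02],"spin":0,"grip":0.03},
  {"delta_pos":[0,0,-0.03],"spin":0,"grip":0.03},
  {"delta_pos":[0,0,-0.025],"spin":0,"grip":0.03},
  {"delta_pos":[0,0,0],"spin":0,"grip":0.03},
])

```text
t: 26.18
position: [0.541, 0.2453, 0.0991]
orientation: [-0.117, 0.993, -0.001, -0.004]
ft_force: [-0.6, -0.2, 0.4]
finger_gap: 0.0386
grasp_force: 30.0
```

Request:
play_rows([
  {"delta_pos":[0,0,-0.004],"spin":0,"grip":0.03},
  {"delta_pos":[0,0,-0.004],"spin":0,"grip":0.03},
  {"delta_pos":[0,0,-0.002],"spin":0,"grip":0.03},
  {"delta_pos":[0,0,0],"spin":0,"grip":0.03},
])

```text
t: 26.68
position: [0.5438, 0.2467, 0.0926]
orientation: [-0.117, 0.993, 0.0, 0.0]
ft_force: [-0.4, 0.0, -1.5]
finger_gap: 0.0385
grasp_force: 30.0
```

Request:
play_rows([
  {"delta_pos":[0,0,-0.002],"spin":0,"grip":0.03},
  {"delta_pos":[0,0,-0.002],"spin":0,"grip":0.03},
  {"delta_pos":[0,0,0],"spin":0,"grip":0.03},
])

```text
t: 27.05
position: [0.5433, 0.2466, 0.0887]
orientation: [-0.117, 0.993, -0.0, -0.0]
ft_force: [-2.1, -0.8, 4.3]
finger_gap: 0.0386
grasp_force: 30.0
```

Request:
play_rows([
  {"delta_pos":[0,0,-0.002],"spin":0,"grip":0.03},
  {"delta_pos":[0,0,-0.002],"spin":0,"grip":0.03},
  {"delta_pos":[0,0,0],"spin":0,"grip":0.03},
])

```text
t: 27.42
position: [0.5413, 0.2458, 0.0846]
orientation: [-0.117, 0.993, -0.001, -0.002]
ft_force: [-5.4, -2.9, 7.3]
finger_gap: 0.0386
grasp_force: 30.0
```

Request:
play_rows([
  {"delta_pos":[0,0,-0.002],"spin":0,"grip":0.03},
  {"delta_pos":[0,0,-0.001],"spin":0,"grip":0.03},
  {"delta_pos":[0,0,0],"spin":0,"grip":0.03},
])

```text
t: 27.8
position: [0.5403, 0.2453, 0.0813]
orientation: [-0.117, 0.993, -0.001, -0.004]
ft_force: [-6.0, -4.2, 8.0]
finger_gap: 0.0385
grasp_force: 30.0
```

Request:
play_rows([
  {"delta_pos":[0,0,-0.0015],"spin":0,"grip":0.03},
  {"delta_pos":[0,0,-0.001],"spin":0,"grip":0.03},
  {"delta_pos":[0,0,0],"spin":0,"grip":0.03},
])

```text
t: 28.18
position: [0.5396, 0.2452, 0.0787]
orientation: [-0.117, 0.993, -0.001, -0.004]
ft_force: [-6.7, -3.4, 8.0]
finger_gap: 0.0386
grasp_force: 30.0
```

Request:
play_rows([
  {"delta_pos":[0,0,-0.001],"spin":0,"grip":0.03},
  {"delta_pos":[0,0,-0.001],"spin":0,"grip":0.03},
  {"delta_pos":[0,0,0],"spin":0,"grip":0.03},
])

```text
t: 28.55
position: [0.5395, 0.2453, 0.0776]
orientation: [-0.117, 0.993, -0.001, -0.004]
ft_force: [-8.0, -4.0, 13.6]
finger_gap: 0.0385
grasp_force: 30.0
```

```bash
python3 - <<'E'
from h import *
s=cam("side");o=get_obs();print(o["position"],o["ft_force"],o["finger_gap"])
q=proj(s,o["position"]+[0,0,.005]);u,v=q.astype(int);print(q)
f=cv2.cvtColor(s["color"],cv2.COLOR_RGB2HSV)[v-16:v+16,u-22:u+22].astype(int);g=s["color"][v-16:v+16,u-22:u+22].astype(int)
for r in range(32): print(v-16+r,"".join("#" if (12<f[r,c,0]<30 and f[r,c,1]>120) else ("." if g[r,c].sum()<260 else " ") for c in range(44)))
E
```

```text
[0.53947878 0.24534897 0.07761913] [-9.5516329  -4.36626417 12.22356003] 0.03835623041593934
[237.72026866 185.32940509]
169 ###############.......##....##.........#.#..
170 ###############...#...##...#.  .........#...
171 ###############.......#.##.#.  ..#..........
172 ################.....###..#..  .#....#..#.. 
173 #################....#####.....#........    
174 ##############.#..#..##..#.........         
175 ##############......#. .........            
176 ################...... ..#.#...             
177 ###############....... ..##.##.             
178 ################...#.. #...#...             
179 ################...#######.#.#              
180 ###############...########.###              
181 ###############..########.#...              
182       ########  ########.....#              
183       #######   ########......              
184       ######    ########.....#              
185       #####     ########...#..              
186        ###      ########......              
187        #         #######..###               
188        #          ###########               
189        #          ##########                
190  .#.####           #######                  
191 .# #####.            ###                    
192 ####### ..                                  
193 #######   ..                                
194 #####.#..   .                               
195 # #.##....  ..                              
196 #   .......                                 
197 #    ........  ..                           
198 #...  .........  ..                         
199 ###..   .......    .                        
200 ####..   ........  .
```

Request:
play_rows([
  {"delta_pos":[0,0,-0.0015],"spin":0,"grip":0.03},
  {"delta_pos":[0,0,0],"spin":0,"grip":0.03},
])

```text
t: 28.85
position: [0.5396, 0.2456, 0.077]
orientation: [-0.117, 0.993, -0.001, -0.004]
ft_force: [-9.2, -2.9, 18.2]
finger_gap: 0.0388
grasp_force: 30.0
```

Request:
play_rows([
  {"delta_pos":[-0.002,0,0.005],"spin":0,"grip":0.03},
  {"delta_pos":[-0.002,0,0.02],"spin":0,"grip":0.03},
  {"delta_pos":[0,0,0.03],"spin":0,"grip":0.03},
  {"delta_pos":[0,0,0.025],"spin":0,"grip":0.03},
  {"delta_pos":[0,0,0],"spin":0,"grip":0.03},
  {"delta_pos":[0,0,0],"spin":0,"grip":0.03},
])

```text
t: 29.6
position: [0.5392, 0.2466, 0.1542]
orientation: [-0.117, 0.993, -0.0, -0.001]
ft_force: [0.2, 0.9, -1.2]
finger_gap: 0.0384
grasp_force: 30.0
```

```bash
python3 - <<'E'
from h import *
s=cam("side");o=get_obs();print(o["t"],o["position"],o["orientation"])
q=proj(s,o["position"]+[0,0,.005]);u,v=q.astype(int);print(q)
f=cv2.cvtColor(s["color"],cv2.COLOR_RGB2HSV)[v-16:v+16,u-22:u+22].astype(int);g=s["color"][v-16:v+16,u-22:u+22].astype(int)
for r in range(32): print(v-16+r,"".join("#" if (12<f[r,c,0]<30 and f[r,c,1]>150) else ("." if g[r,c].sum()<260 else " ") for c in range(44)))
# stud region
for p in ("pics/side0.png",):
    w=cv2.imread(p)
O=.614*np.array([.9728,.2317,0])+.071*np.array([-.2317,.9728,0])+[0,0,.058]
F=R.from_euler("ZY",[13.4,-30],degrees=True).as_matrix()
for z in(.026,.046,.05): print(proj(s,O+F@[.032,0,z]))
r=proj(s,O+F@[.032,0,.036]).astype(int); print(r); print(s["color"].astype(int).sum(2)[r[1]-12:r[1]+12,r[0]-12:r[0]+12])
E
```

```text
29.65 [0.53886886 0.24653667 0.15386485] [-1.16836752e-01  9.93150520e-01 -9.83064251e-05 -1.09899750e-03]
[236.89536366 163.50394196]
147 ##############........ #.....  .............
148 ##############........##...... ..........###
149 ###############.......##..............   ###
150 ##############........#.............        
151 ###############.......#........##  .    #   
152 ###############.......##.......##        #  
153 ###############.......#..#......          # 
154 ###############.......##.......            #
155 ###############.......##....#..             
156 ###############.......##.......             
157 ###############.....####.......            .
158 ###############....#####.......             
159 ###############..#######.......             
160 ###############..#######.......             
161 ########################.......             
162 ########################.......             
163 ########################.......             
164 ########################.....#.             
165 ########################...###              
166 ############################# 
[... 2421 characters left out ...]
53 695 698 618 672 725 677 550 672 687 673 658 465 594 728 742 649
  602 706 741 648 563 702]
 [550 695 711 538 671 739 670 532 662 730 727 735 619 616 728 741 645 613
  717 742 648 609 704 741]
 [691 707 551 673 743 622 595 660 714 729 691 575 606 724 743 637 600 718
  742 649 603 720 745 643]
 [656 546 668 742 632 566 685 714 719 686 537 586 722 719 598 609 719 744
  649 607 718 740 642 516]
 [549 669 741 629 561 688 718 717 685 540 674 731 718 572 664 727 716 634
  581 719 741 641 606 706]
 [701 710 569 570 682 717 720 694 551 676 740 717 570 682 739 717 519 579
  710 739 639 606 720 741]
 [714 546 628 690 714 719 645 530 681 742 720 563 679 740 720 575 667 721
  743 642 617 717 739 741]]
```

Request:
play_rows([
  {"delta_pos":[0.0175,-0.0184,0],"spin":0,"grip":0.03},
  {"delta_pos":[0.0176,-0.0184,-0.004],"spin":0,"grip":0.03},
  {"delta_pos":[0,0,-0.012],"spin":0,"grip":0.03},
  {"delta_pos":[0,0,-0.01],"spin":0,"grip":0.03},
  {"delta_pos":[0,0,0],"spin":0,"grip":0.03},
  {"delta_pos":[0,0,0],"spin":0,"grip":0.03},
])

```text
t: 30.4
position: [0.5744, 0.2103, 0.1292]
orientation: [-0.117, 0.993, 0.0, -0.0]
ft_force: [-0.8, 0.2, -0.9]
finger_gap: 0.0385
grasp_force: 30.0
```

```bash
python3 - <<'E'
from h import *
s=cam("side");o=get_obs();print(o["t"],o["position"],o["ft_force"]);p=o["position"]
print("X",p[0]*.9728+p[1]*.2317,"Y",p[1]*.9728-p[0]*.2317)
X=np.array([.9728,.2317,0])
c=p+X*.0015+[0,0,.0048];print("pred collar c",proj(s,c));u,v=proj(s,c).astype(int)
f=cv2.cvtColor(s["color"],cv2.COLOR_RGB2HSV)[v-16:v+20,u-22:u+22].astype(int);g=s["color"][v-16:v+20,u-22:u+22].astype(int)
for r in range(36): print(v-16+r,"".join("#" if (12<f[r,c,0]<32 and f[r,c,1]>120) else ("." if g[r,c].sum()<260 else " ") for c in range(44)), end=" "+str(u-22)+"\n")
E
```

```text
30.45 [0.57468366 0.21038861 0.12950563] [ 0.33651195 -0.0634329  -0.54299172]
X 0.6077993052791922 Y 0.07151183889310889
pred collar c [252.01672235 173.10564605]
157 ############.....#....###.##.. ............# 230
158 ############......#.. .....#.  .....#....... 230
159 ###############..##..  ...#.#. ....#......   230
160 #############...#.... .###........#...       230
161 ############ ...#.... ..#.#......            230
162 ############ ........ .#.##...#.#            230
163 ############ ........ .##.###.. ##           230
164 ############ ........ .#.##...   #           230
165 ############ ....#..  .#.#.#.#   ##          230
166 #############.......# #.###..#   ##          230
167 #############.#...#########...    #          230
168 ############ ...########.#.#..    ##         230
169 ############# .########.......    ##         230
170 ############ ..########.......     #         230
171 ###########    ########.......     #         230
172 ##########     #########......     #         230
173 #########      ########.......     #         230
174  #######       ########.....#. 
[... 271 characters left out ...]
        230
180 #                                            230
181                                              230
182                                              230
183                                              230
184                                              230
185                                              230
186                                              230
187                                              230
188                                              230
189                                              230
190                                              230
191                                              230
192                                              230
```

Request:
play_rows([
  {"delta_pos":[0.0015,0.0003,-0.0026],"spin":0,"grip":0.03},
  {"delta_pos":[0.0015,0.0003,-0.0026],"spin":0,"grip":0.03},
  {"delta_pos":[0.0014,0.0004,-0.0026],"spin":0,"grip":0.03},
  {"delta_pos":[0,0,0],"spin":0,"grip":0.03},
])

```text
t: 30.95
position: [0.5791, 0.2109, 0.1212]
orientation: [-0.117, 0.993, -0.0, -0.0]
ft_force: [0.6, 0.0, -0.1]
finger_gap: 0.0388
grasp_force: 30.0
```

Request:
play_rows([
  {"delta_pos":[0.0015,0.0003,-0.0026],"spin":0,"grip":0.03},
  {"delta_pos":[0.001,0.0003,-0.0017],"spin":0,"grip":0.03},
  {"delta_pos":[0,0,0],"spin":0,"grip":0.03},
])

```text
t: 31.32
position: [0.5816, 0.2114, 0.1175]
orientation: [-0.117, 0.993, -0.0, -0.0]
ft_force: [-0.6, -0.7, 2.4]
finger_gap: 0.0387
grasp_force: 30.0
```

Request:
play_rows([
  {"delta_pos":[0.001,0.0002,-0.0017],"spin":0,"grip":0.03},
  {"delta_pos":[0.001,0.0002,-0.0017],"spin":0,"grip":0.03},
  {"delta_pos":[0,0,0],"spin":0,"grip":0.03},
])

```text
t: 31.7
position: [0.5831, 0.2116, 0.1129]
orientation: [-0.117, 0.993, -0.0, -0.001]
ft_force: [-2.3, -1.6, -2.5]
finger_gap: 0.0387
grasp_force: 30.0
```

Request:
play_rows([
  {"delta_pos":[0.0005,0.0001,-0.0017],"spin":0,"grip":0.03},
  {"delta_pos":[0.0005,0.0001,-0.0017],"spin":0,"grip":0.03},
  {"delta_pos":[0,0,0],"spin":0,"grip":0.03},
])

```text
t: 32.08
position: [0.5845, 0.2121, 0.11]
orientation: [-0.117, 0.993, -0.0, -0.0]
ft_force: [-1.4, -1.7, -1.2]
finger_gap: 0.0386
grasp_force: 30.0
```

Request:
play_rows([
  {"delta_pos":[0.001,0.0002,-0.0017],"spin":0,"grip":0.03},
  {"delta_pos":[0.001,0.0002,-0.0017],"spin":0,"grip":0.03},
  {"delta_pos":[0,0,0],"spin":0,"grip":0.03},
])

```text
t: 32.45
position: [0.5863, 0.2124, 0.1066]
orientation: [-0.117, 0.993, -0.0, -0.001]
ft_force: [-2.7, -3.1, -1.2]
finger_gap: 0.0385
grasp_force: 30.0
```

Request:
play_rows([
  {"delta_pos":[0.0007,-0.0006,-0.0017],"spin":0,"grip":0.03},
  {"delta_pos":[0.0007,0,-0.0017],"spin":0,"grip":0.03},
  {"delta_pos":[0,0,0],"spin":0,"grip":0.03},
])

```text
t: 32.83
position: [0.5881, 0.2121, 0.1034]
orientation: [-0.117, 0.993, 0.0, 0.0]
ft_force: [-1.8, -0.3, -1.6]
finger_gap: 0.0385
grasp_force: 30.0
```

Request:
play_rows([
  {"delta_pos":[0.0007,0,-0.0012],"spin":0,"grip":0.03},
  {"delta_pos":[0.0005,0,-0.001],"spin":0,"grip":0.03},
  {"delta_pos":[0,0,0],"spin":0,"grip":0.03},
])

```text
t: 33.2
position: [0.5891, 0.212, 0.1014]
orientation: [-0.117, 0.993, 0.0, -0.0]
ft_force: [-2.6, -1.0, -0.1]
finger_gap: 0.0388
grasp_force: 30.0
```

Request:
play_rows([
  {"delta_pos":[0.0003,0,-0.001],"spin":0,"grip":0.03},
  {"delta_pos":[0.0003,0,-0.001],"spin":0,"grip":0.03},
  {"delta_pos":[0,0,0],"spin":0,"grip":0.03},
])

```text
t: 33.58
position: [0.5888, 0.212, 0.1005]
orientation: [-0.117, 0.993, 0.0, -0.001]
ft_force: [-6.7, -1.4, 7.5]
finger_gap: 0.0387
grasp_force: 30.0
```

Request:
play_rows([
  {"delta_pos":[0,0,-0.001],"spin":0,"grip":0.03},
  {"delta_pos":[0,0,-0.0005],"spin":0,"grip":0.03},
  {"delta_pos":[0,0,0],"spin":0,"grip":0.03},
])

```text
t: 33.95
position: [0.5888, 0.212, 0.1003]
orientation: [-0.117, 0.993, -0.0, -0.001]
ft_force: [-8.7, -1.1, 14.3]
finger_gap: 0.0387
grasp_force: 30.0
```

Request:
play_rows([
  {"delta_pos":[-0.0005,0,0.003],"spin":0,"grip":0.03},
  {"delta_pos":[0,0,0],"spin":0,"grip":0.055},
  {"delta_pos":[0,0,0],"spin":0,"grip":0.055},
  {"delta_pos":[0,0,0],"spin":0,"grip":0.055},
  {"delta_pos":[0,0,0.02],"spin":0,"grip":0.055},
  {"delta_pos":[0,0,0.04],"spin":0,"grip":0.055},
  {"delta_pos":[-0.02,-0.05,0.03],"spin":0,"grip":0.055},
  {"delta_pos":[-0.02,-0.055,0.02],"spin":0,"grip":0.055},
  {"delta_pos":[-0.02,-0.055,0],"spin":0,"grip":0.055},
  {"delta_pos":[-0.02,-0.055,0],"spin":0,"grip":0.055},
  {"delta_pos":[0,-0.055,0],"spin":0,"grip":0.055},
  {"delta_pos":[0,-0.05,0],"spin":0,"grip":0.055},
  {"delta_pos":[0,-0.05,0],"spin":0,"grip":0.055},
  {"delta_pos":[0,0,0],"spin":0,"grip":0.055},
])

```text
t: 35.7
position: [0.5104, -0.1623, 0.2111]
orientation: [-0.114, 0.993, -0.001, 0.001]
ft_force: [-0.2, 0.3, 1.0]
finger_gap: 0.0552
grasp_force: 0.0
```

```bash
python3 - <<'E'
from h import *
t,s=cam("top"),cam("side");o=get_obs();print(o["t"],o["position"])
X=np.array([.9728,.2317,0]);Y=np.array([-.2317,.9728,0]);O=.614*X+.071*Y+[0,0,.058]
F=R.from_euler("ZY",[13.4,-30],degrees=True).as_matrix()
for c in (t,s):
    for z in (.026,.037,.048): print(proj(c,O+F@[.032,0,z]).round(1),end=" ")
    u,v=proj(c,O+F@[.032,0,.037]).astype(int);k=c["color"][v-14:v+14,u-18:u+18];f=cv2.cvtColor(k,cv2.COLOR_RGB2HSV).astype(int);print(u-18)
    m=(12<f[...,0])&(f[...,0]<32)&(f[...,1]>(110 if c is t else 150));n=np.argwhere(m);print(n.mean(0)+[v-14,u-18])
    for r in range(28): print(v-14+r,"".join("#" if m[r,q] else ("." if k[r,q].astype(int).sum()<260 else " ") for q in range(36)))
# leaf/fixed outline again, top view
k=lambda u,v:(u/5+165-.4,v/5+165-.4)
C,D,E,G=k(88,315),k(40,148),k(308,85),k(345,245)
l=edge(t,C,D,half=3);tp=edge(t,D,E,half=3,lo=.1,hi=.9);r=edge(t,E,G,half=3);b=edge(t,C,k(340,252),half=2.5)
for n,q,z in(("D",cross(tp,l),.1055),("E",cross(tp,r),.1055),("C",cross(l,b),.0555),("F",cross(r,b),.0555)):
    p=onz(t,*q,z);print(n,"X %.1f Y %.1f"%(p@X*1e3,p@Y*1e3))
E
```

```text
35.8 [ 0.50932956 -0.15846674  0.21069991]
[206.9 193.7] [206.8 194.7] [206.7 195.8] 188
[195.38271605 206.14814815]
180 ...#................................
181 ......... ........................  
182 ..............................      
183 ..........................          
184 .....................               
185 .................                   
186 ............                        
187 ........                            
188 ......                              
189 ..                                  
190                  ######             
191                #########            
192               ##### #####           
193               ###     ###           
194              ###       ##           
195              ###        #           
196              ###        #           
197              ###       ##           
198              ####      ##           
199               ####    ###           
200               ##########            
201                #######              
202                   #                 
203               .                     
[... 754 characters left out ...]
 ####    #   ....
179            ####     ####    #    ...
180            ###     #####         ...
181            ####   ######         ...
182            #############         ...
183             ############         ...
184              ##########           ..
185               ########            ..
186               ######              ..
187                 #                 ..
188                                    .
189                                    .
190                                   ..
191                                   ..
192                                    .
193                                    .
D X 650.7 Y 172.5
E X 650.0 Y 8.1
C X 556.7 Y 172.3
F X 556.2 Y 8.3
```

```bash
python3 - <<'E'
from h import *
s=cam("side");t=cam("top")
X=np.array([.9728,.2317,0]);Y=np.array([-.2317,.9728,0]);O=.614*X+.071*Y+[0,0,.058]
F=R.from_euler("ZY",[13.4,-30],degrees=True).as_matrix()
a=np.linspace(0,2*np.pi,60)
for c in(s,t):
  for dz in (0,.004):
    P=np.array([proj(c,O+F@[.032+.02*np.cos(q),.02*np.sin(q),z+dz]) for q in a for z in(.026,.048)]);print(dz,P.min(0).round(1),P.max(0).round(1))
o=get_obs();print(o["t"],o["ft_force"])
E
```

```text
0 [248.6 173.3] [262.7 187.2]
0.004 [248.1 172.5] [262.2 186.3]
0 [199.8 187.2] [213.7 202.4]
0.004 [199.7 187.5] [213.7 202.8]
35.9 [ 0.19760523 -0.23177478  0.08390549]
```

```bash
python3 -c "
from plant import env
print(env.finish_job())"
```

```text
the job is handed in; nothing more can be done
None
```

The job is handed in at about 36 s: the leaf is against the toe rail and flush with the fixed half (bedded with a push of about 16 N), and the rightmost brass collar is fully down over the joined stud, as the contact forces and final camera measurements indicate; no verdict was returned.

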